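# Raise the latched tin shelf one bar and load the sample tin

## Robot

A 7-joint arm with a two-finger parallel gripper is mounted at the origin on the work surface. World frame = base frame: x ahead of the robot, y to its left, z up, the work surface at z = 0. Lengths are in m, angles in rad, forces in N, time in s.
With the tool pointing down it reaches from about 0.35 to 0.9 m from the base axis. Payload 8.1 kg.
Tool frame: the origin (TCP) lies midway between the tips of the shut fingers; the grasp point (between the pads) lies 19 mm behind it; z points along the fingers, y is the direction in which the jaws open and shut (so a half turn about z gives the same grasp; the last joint's range is limited). The gripper opens to 92 mm and grips with 3 to 60 N. Pads are 19 mm wide; open, the fingers measure 130 mm over their backs; the gripper's body (75 mm by 190 mm) begins 47 mm behind the grasp point.
Start: joints at [-1.433, 0.434, 0.025, 1.573, -0.012, 1.134, -0.075], TCP at [0.149, 0.607, 0.227] pointing down, gripper open.
Joint ranges: [-2.62, 2.62], [-0.44, 2.09], [-1.27, 1.32], [0.08, 2.57], [-1.32, 4.46], [0.12, 2], [-2.74, 2.74]. Speed limits (rad/s): [2.22, 2.22, 3.01, 3.01, 3.14, 3.14, 3.14].

## Interface

Orientations are given as a rotation vector (axis times angle).
In Python, from cell import arm gives the robot as it stands. The module is installed in compiled form; this text tells all that it offers.
- The arm moves only by the tool jog_arm, never from a script. Its argument "increments" is a list of rows, each an object with "slide": the shift along the tool's x, y, z in mm, a list of three; "roll": the turn about the tool's z in rad; "gripper": the opening, from 0 (shut) to 1 (fully open). In form: [{"slide": [x, y, z], "roll": roll, "gripper": gripper}, ...]. A call has exactly 10 rows; each row is the pose to reach, as a shift and turn from the pose commanded when the call began, along the tool's axes at that moment; what a row does not reach only later rows make up. A row lasts 1/12 s, in which the tool goes at most 41.7 mm and 7.16 degrees, less where a joint would pass 70% of its speed; a pose out of reach is approached as far as the arm can. A call with a gripper value outside its range is refused whole. The fingers move at their own pace and stop on an object; "newtons" is the grip in N (left out, the last holds). Time passes only in rows, so rows that repeat a pose let the fingers close, or fill a call up. It gives the time, the measured TCP pose, the force and the opening at its end, in the units of the state.
- arm.observe(): the state, without advancing time (a new reading comes with each control period).
- arm.get_image(name): name is "side" or "top" or "wrist"; returns a dict with "frame" (420x560x3 uint8, blue, green, red), "depth" (420x560 float32, m along the optical axis (not along the pixel's ray), 0 where there is no reading), "intrinsics" (3x3 intrinsics, pixels), "R" (3x3) and "t" (3): a world point X has camera coordinates R X + t; the wrist camera has in their place "hand_eye" (4x4, takes a point from camera to tool coordinates, whose origin is the TCP and whose axes are the flange's). Camera axes: x right, y down, z forward; pixel columns grow to the right and rows downward; lengths in m; the calibration is good to about 2 mm. A picture is of the moment at which its call begins: read the wrist's pose just before it.
- arm.sign_off(): hands the job in, once; it reports no verdict.
The state is a dict: "clock": time; "joints": joint angles; "dq": joint speeds; "joint_efforts": joint torques, N m; "position": TCP position; "ee_rot": TCP orientation; "force": force on the tool from outside, world axes, zero at the start; "ft_torque": the same for the moment, N m; "width": opening from 0.0 (shut) to 1.0 (fully open).
Only numpy, scipy, OpenCV 4.12 (cv2) and the standard library are available. Lean on these libraries where they do the work, as an engineer would, in place of code of your own. Each camera call takes 0.05 s, during which the arm holds its last target.

## Task

The little shelf of the stand is down on the lower crossbar. Lift it by its black lug until the latch at its back has passed the upper crossbar and swung level above it, then lower it gently until the latch is seated on that bar, neither dropped nor pressed down onto it, and let go. Then stand the small tall tin upright on the middle of the round rubber pad of the shelf, setting it down lightly, and let go; leave the other vessels on the bench where they are.

Things in the scene. Friction and masses are not known exactly. Their poses are not given: they have to be found in the camera images.
- stand: Fixed shelf stand: grey base plate 270 x 170 x 14 mm, two square aluminium rails (16 mm, 120 mm apart) with a yoke on top, 342 mm tall. Origin: on the table, midway between the rails. x: horizontal, away from the shelf (which sticks out along -x towards the robot, yaw within 0.25 rad); y along the crossbars; z up. The lower crossbar (14 mm thick) lies 97 mm above the table.
- clamps: Two dark blocks (20 x 12 x 42 mm) on the inner sides of the rails that carry the upper crossbar, a round bar 14 mm thick. Origin: midway between them, 178 to 202 mm above the table; axes as the stand's. The bar lies along y at x = 0, but its centre is fixed anywhere from 10 mm below to 10 mm above this origin: the seat height must be felt.
- shelf: Aluminium shelf 172 x 130 x 6 mm that only slides up and down on the rails (0.55 to 0.85 kg with its latch, about 1 N friction: it falls if let go unlatched). Origin: in the rail plane at the height of the shelf's upper face, 60 mm above the table at the start; it can rise 150 mm. The plate spans x = -32 to -204 mm; two cheeks 80 mm tall stand at its rear.
- lug (a point): Middle of the top of the black lifting lug on the shelf's free end: an upright block 26 mm along x, 14 mm thick along y (grip it across y, from above), 46 mm tall above the shelf face; its lower part is free all round.
- pad (a point): Middle of the top face of the round black rubber pad (72 mm across, 2 mm thick) on the shelf, 112 mm in front of the rail plane.
- pawl: The latch: steel lever 24 mm wide hinged between the shelf's cheeks, counterweight in front, tongue behind. Origin: on its hinge, 50 mm above and 24 mm in front of the shelf's origin. Its z axis is upright when level; the counterweight brings it level, a stop holds it there. Rising past the bar it swings down to 83 degrees and back level once the hinge is 29 mm above the bar's centre.
- tongue (a point): Underside of the latch's tongue (10 mm thick) straight above the bar. Seated, it lies level on top of the bar (hinge 12 mm above the bar's centre, so 2 to 22 mm above the clamps' origin) and the bar takes the shelf's weight. Lowered too early it catches half-way or goes back down. More than 22 N between latch and bar, from pressing down, damages it; so does a drop of over 1 mm.
- sample_tin: The small tall closed metal tin, 54 mm across, 70 mm tall, about 0.22 kg, upright on the table to one side. Origin: centre of its underside; z up.
- beaker: Clear plastic beaker, 72 mm across, 95 mm tall, to be left alone. Origin: centre of its underside.
- jar: Amber glass jar with white cap, 64 mm across, 88 mm tall, to be left alone. Origin: centre of its underside.
- squat_tin: Squat metal tin, 80 mm across, 50 mm tall, to be left alone. Origin: centre of its underside.

How it is judged:
On the way, in this order (a step that is already met when the one before it is completed fails the run):
1. the shelf is raised until its latch has passed the upper bar and swung level above it (z of pawl in the frame of clamps above 0.0185 m and angle between pawl's own z axis and vertical below 0.2 rad), for 0.05 s.
2. the latch is seated level on the upper bar, the shelf at rest and let go (z of pawl in the frame of clamps between -0.002 and 0.026 m and angle between pawl's own z axis and vertical below 0.12 rad and linear speed of shelf below 0.01 m/s and contact force between the fingers and shelf below 0.2 N), for 0.3 s.
3. the small tall tin stands on the pad, let go (horizontal distance between sample_tin and pad below 0.02 m and z of sample_tin in the frame of pad between -0.004 and 0.005 m and angle between sample_tin's own z axis and vertical below 0.08 rad and linear speed of sample_tin below 0.01 m/s and contact force between the fingers and sample_tin below 0.2 N), for 0.2 s.
At the end, for the whole second after the job is handed in: The latch is level (within 0.12 rad) on the upper bar, its hinge from 2 mm below to 26 mm above the clamps' origin; the small tall tin stands upright (within 0.08 rad) on the pad, its centre within 20 mm of the pad's; all at rest and let go (all of step 2 and all of step 3); the robot touches nothing.
It fails at once if the latch is loaded with more than 22 N (pressed or dropped onto the bar) (contact force between pawl and anything else above 22 N).
It fails at once if the shelf is let go before the latch is seated, so that it drops (moves faster than 0.07 m/s when not held) (contact force between the fingers and shelf below 2 N and linear speed of shelf above 0.07 m/s).
It fails at once if the small tall tin is tipped over (angle between sample_tin's own z axis and vertical above 0.7 rad).
It fails at once if another vessel is moved by more than 30 mm or tipped (distance of any of beaker, jar, squat_tin from where it was at the start of the episode above 0.03 m or angle between any of beaker, jar, squat_tin's own z axis and vertical above 0.5 rad).
It also fails if it takes over 72 s, if anything falls off the work surface, if the arm or the gripper's body presses on something with over 40 N, if the wrist force passes 120 N, or if a joint passes its speed limit or range.

## Working session

There is one attempt and no reset: what is moved stays moved. The work goes in short steps, Python scripts to look and compute and a tool call to move; the robot and the scene stay as the last step left them, time stands still between calls to the robot, and variables do not carry over. Pictures are saved under pics/ and viewed, and the job is handed in when it is done.

Besides the shell and the picture viewer there is one more tool, called by a JSON object that holds its "fn" and its "kwargs", one argument or row to a line. jog_arm: Moves the arm, as the interface text tells. Its arguments: {"type":"object","properties":{"increments":{"type":"array"},"newtons":{"type":"number"}},"required":["increments"]}

```bash
mkdir -p pics; ls
python3 - <<'E'
from cell import arm
import cv2,numpy as np
s=arm.observe(); print({k:np.round(v,3).tolist() for k,v in s.items()})
for n in("side","top"):
    d=arm.get_image(n); cv2.imwrite(f"pics/{n}0.png",d["frame"]); np.savez(f"{n}0.npz",**d)
    print(n,d["intrinsics"].tolist(),(-d["R"].T@d["t"]).round(3),d["R"].round(3).tolist())
E
```

```text
pics
{'clock': 0.0, 'joints': [-1.433, 0.435, 0.025, 1.574, -0.012, 1.134, -0.075], 'dq': [-0.002, 0.0, -0.0, 0.001, 0.003, 0.001, 0.001], 'joint_efforts': [-0.0, -66.785, 0.985, -31.447, -0.06, 0.043, 0.0], 'position': [0.149, 0.606, 0.226], 'ee_rot': [-0.377, -3.119, 0.002], 'force': [-0.04, -0.119, 0.046], 'ft_torque': [0.01, 0.028, -0.031], 'width': 0.998}
side [[514.8550481634344, 0.0, 273.3570716999543], [0.0, 514.8550481634344, 206.57343476270222], [0.0, 0.0, 1.0]] [ 0.06  -0.609  0.886] [[0.781, -0.625, -0.004], [-0.439, -0.544, -0.715], [0.445, 0.56, -0.699]]
top [[421.1918047551636, 0.0, 272.8708764460337], [0.0, 421.1918047551636, 212.09517949092518], [0.0, 0.0, 1.0]] [0.442 0.005 1.099] [[-0.027, -1.0, -0.01], [-0.994, 0.028, -0.102], [0.102, 0.007, -0.995]]
```

View pics/side0.png

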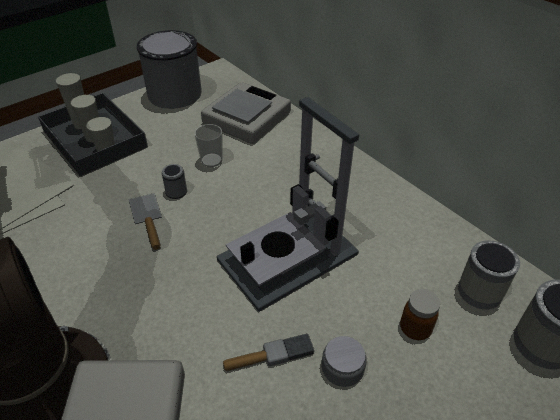

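View pics/top0.png

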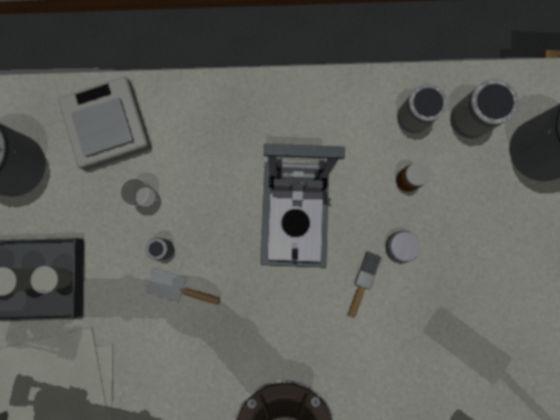

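```bash
cat > h.py <<'E'
import numpy as np,cv2
def load(n): return dict(np.load(n))
def ray(d,u,v):
    K,R,t=d["intrinsics"],d["R"],d["t"]
    c=-R.T@t; r=R.T@np.linalg.solve(K,[u,v,1.]); return c,r
def onz(d,u,v,z):
    c,r=ray(d,u,v); return c+r*(z-c[2])/r[2]
def dep(d,u,v):
    c,r=ray(d,u,v); return c+r*d["depth"][int(round(v)),int(round(u))]
def proj(d,X):
    p=d["intrinsics"]@(d["R"]@np.asarray(X,float)+d["t"]); return p[:2]/p[2]
def cloud(d):
    h,w=d["depth"].shape; u,v=np.meshgrid(np.arange(w),np.arange(h))
    P=np.stack([u,v,np.ones_like(u)],-1)@np.linalg.inv(d["intrinsics"]).T*d["depth"][...,None]
    return (P-d["t"])@d["R"]
E
python3 - <<'E'
from h import *
for n,(x0,x1,y0,y1) in {"side":(120,370,90,310),"top":(120,370,130,290)}.items():
    d=load(n+"0.npz"); im=d["frame"][y0:y1,x0:x1]
    im=cv2.convertScaleAbs(im,alpha=1.8); cv2.imwrite(f"pics/{n}0c.png",cv2.resize(im,None,fx=3,fy=2.7,interpolation=cv2.INTER_CUBIC)[:600,:800])
    for n2,z in(("pad",0.062),("tin",0.07)):pass
d=load("top0.npz")
P=cloud(d); 
for nm,(u,v) in {"padc":(295,222),"shelf":(310,235),"tin":(158,247),"table":(200,200),"lug":(295,252),"jar":(414,176),"squat":(405,246),"beaker":(146,197)}.items():
    print(nm,dep(d,u,v).round(4))
E
```

```text
padc [ 0.5219 -0.0417  0.0583]
shelf [ 0.4887 -0.0776  0.0592]
tin [0.4694 0.2955 0.0678]
table [0.5915 0.2036 0.0008]
lug [ 0.4477 -0.0374  0.1036]
jar [ 0.6241 -0.3338  0.0838]
squat [ 0.4553 -0.3118  0.051 ]
beaker [0.5897 0.317  0.0946]
```

View pics/side0c.png

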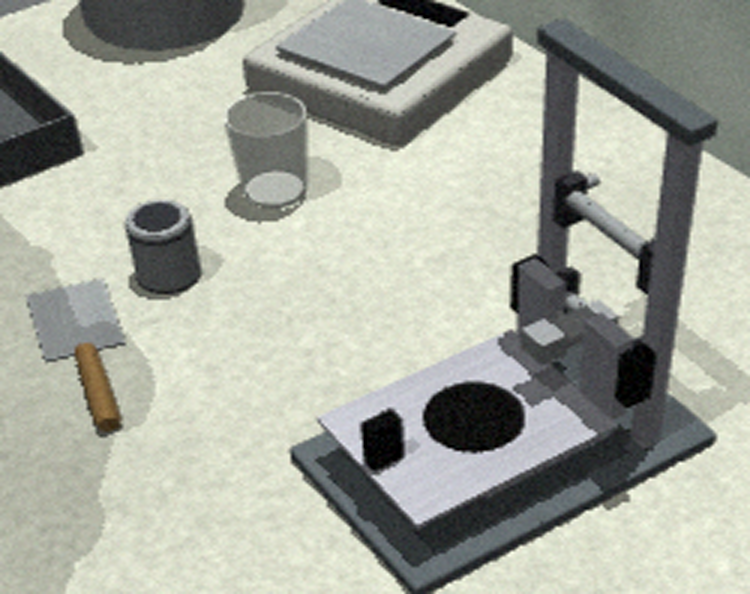

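View pics/top0c.png

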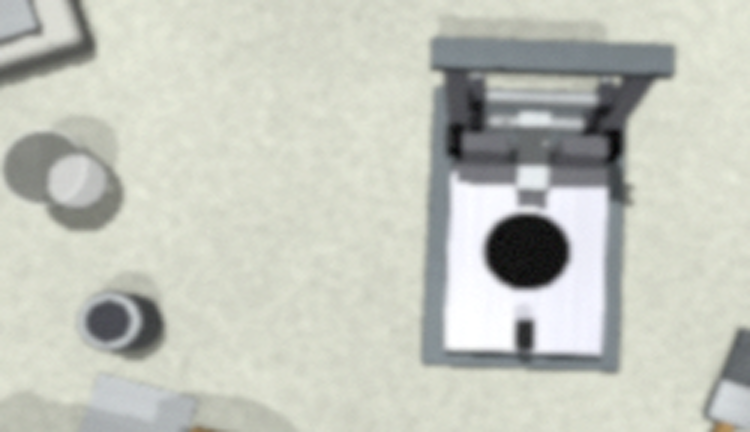

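Run:
```python
from h import *
for n in("side","top"):
    d=load(n+"0.npz"); P=cloud(d); g=d["frame"].max(2)
    # pad
    for nm,X0,z,lo,hi in(("pad",(.522,-.041),.062,.045,.075),):
        m=((g<45)&(np.hypot(P[...,0]-X0[0],P[...,1]-X0[1])<.045)&(P[...,2]>lo)&(P[...,2]<hi)).astype(np.uint8)
        nn,l,st,c=cv2.connectedComponentsWithStats(m); i=1+st[1:,4].argmax()
        cs,_=cv2.findContours((l==i).astype(np.uint8),cv2.RETR_EXTERNAL,cv2.CHAIN_APPROX_NONE)
        e=cv2.fitEllipse(cs[0]); q=onz(d,*e[0],z)
        pts=np.array([onz(d,*p[0],z) for p in cs[0]]); r=np.hypot(*(pts-q)[:,:2].T)
        print(n,nm,st[i,4],np.round(e[0],1),q.round(4),"r",r.mean().round(4))
    # lug top
    m=(abs(P[...,0]-.445)<.04)&(abs(P[...,1]+.04)<.03)&(P[...,2]>.097)&(P[...,2]<.115)
    p=P[m]; print(n,"lug",m.sum(),p.mean(0).round(4),p.min(0).round(4),p.max(0).round(4))
    m=(np.hypot(P[...,0]-.465,P[...,1]-.295)<.045)&(P[...,2]>.06)
    p=P[m].astype(np.float32); c,r=cv2.minEnclosingCircle(np.ascontiguousarray(p[:,:2])); print(n,"tin",m.sum(),np.round(c,4),round(r,4),p[:,2].mean())
    # shelf plate rect
    m=(abs(P[...,2]-.06)<.006)&(abs(P[...,0]-.52)<.12)&(abs(P[...,1]+.04)<.1)
    p=P[m].astype(np.float32); print(n,"plate",cv2.minAreaRect(np.ascontiguousarray(p[:,:2])))
    # yoke
    m=(P[...,2]>.325)&(abs(P[...,0]-.62)<.1)&(abs(P[...,1]+.04)<.15)
    p=P[m].astype(np.float32);r=cv2.minAreaRect(np.ascontiguousarray(p[:,:2])); print(n,"yoke",r,p[:,2].max())
```

```text
side pad 677 [277.5 244.2] [ 0.5192 -0.0441  0.062 ] r 0.035
side lug 105 [ 0.443  -0.0404  0.1046] [ 0.4308 -0.0473  0.0974] [ 0.4576 -0.0314  0.1094]
side tin 300 [0.464  0.2974] 0.0286 0.069817334
side plate ((0.5343402624130249, -0.04475357383489609), (0.13490872085094452, 0.21447288990020752), 85.167236328125)
side yoke ((0.6316872239112854, -0.05120300501585007), (0.15239183604717255, 0.025450002402067184), 86.97802734375) 0.34527138
top pad 550 [295.2 222.6] [ 0.5201 -0.042   0.062 ] r 0.0315
top lug 66 [ 0.4431 -0.036   0.1045] [ 0.4313 -0.0423  0.1007] [ 0.455  -0.0298  0.1088]
top tin 392 [0.465  0.3018] 0.0276 0.06860214
top plate ((0.5188738703727722, -0.04096128046512604), (0.12982845306396484, 0.18278199434280396), 86.22140502929688)
top yoke ((0.6311466693878174, -0.048834435641765594), (0.14962433278560638, 0.02276398055255413), 85.96394348144531) 0.3444879
```

```bash
cat > go.py <<'E'
import numpy as np,sys
from scipy.spatial.transform import Rotation as Rn
from cell import arm
def st():
    s=arm.observe(); R=Rn.from_rotvec(s["ee_rot"]).as_matrix(); return s,np.array(s["position"]),R
def to(x,y,z,ydir=None):
    """slide(mm), roll for TCP target with tool y along ydir deg (world angle)"""
    s,p,R=st(); d=R.T@(np.array([x,y,z])-p)*1000
    a=np.degrees(np.arctan2(R[1,1],R[0,1])); roll=None
    if ydir is not None: roll=-np.radians(ydir-a)
    print("t",round(s["clock"],2),"pos",p.round(4),"slide",d.round(1),"yang",a.round(2),"roll",roll,"tilt",np.degrees(np.arccos(-R[2,2])).round(2),"F",np.round(s["force"],2),"w",round(s["width"],3))
if __name__=="__main__": to(*map(float,sys.argv[1:]))
E
python3 go.py 0.443 -0.038 0.20 86.3; python3 go.py 0.35 0.25 0.22 86.3
```

```text
t 0.1 pos [0.149  0.6065 0.226 ] slide [-439.3 -555.7   26.9] yang 76.2 roll -0.17628878215112076 tilt 0.08 F [-0.12  0.12 -0.27] w 1.0
t 0.1 pos [0.149  0.6065 0.226 ] slide [-280.2 -298.3    6.5] yang 76.2 roll -0.17628878215112076 tilt 0.08 F [-0.12  0.12 -0.27] w 1.0
```

{"fn": "jog_arm", "kwargs": {
  "increments": [
    {"slide": [-28, -30, 0], "roll": -0.02, "gripper": 1},
    {"slide": [-56, -60, 0], "roll": -0.04, "gripper": 1},
    {"slide": [-84, -90, 0], "roll": -0.06, "gripper": 1},
    {"slide": [-112, -120, 0], "roll": -0.08, "gripper": 1},
    {"slide": [-140, -150, 0], "roll": -0.1, "gripper": 1},
    {"slide": [-168, -180, 0], "roll": -0.12, "gripper": 1},
    {"slide": [-196, -210, 0], "roll": -0.14, "gripper": 1},
    {"slide": [-224, -240, 0], "roll": -0.16, "gripper": 1},
    {"slide": [-252, -270, 0], "roll": -0.176, "gripper": 1},
    {"slide": [-280, -298, 0], "roll": -0.176, "gripper": 1}
  ]
}}

```text
clock: 0.93
position: [0.3502, 0.2485, 0.2267]
ee_rot: [-0.1, -3.14, 0.0]
force: [1.0, 0.5, 0.6]
width: 0.999
```

```bash
python3 go.py 0.443 -0.038 0.20 86.3
```

```text
t 0.93 pos [0.3502 0.2485 0.2267] slide [-110.9 -279.9   26.7] yang 86.34 roll 0.0006530649752376293 tilt 0.01 F [0.95 0.49 0.56] w 0.999
```

{"fn": "jog_arm", "kwargs": {
  "increments": [
    {"slide": [-14, -35, 0], "roll": 0, "gripper": 0.7},
    {"slide": [-28, -70, 0], "roll": 0, "gripper": 0.7},
    {"slide": [-42, -105, 0], "roll": 0, "gripper": 0.7},
    {"slide": [-56, -140, 5], "roll": 0, "gripper": 0.7},
    {"slide": [-70, -175, 10], "roll": 0, "gripper": 0.7},
    {"slide": [-84, -210, 15], "roll": 0, "gripper": 0.7},
    {"slide": [-98, -245, 20], "roll": 0, "gripper": 0.7},
    {"slide": [-108, -270, 25], "roll": 0, "gripper": 0.7},
    {"slide": [-111, -280, 27], "roll": 0, "gripper": 0.7},
    {"slide": [-111, -280, 27], "roll": 0, "gripper": 0.7}
  ]
}}

```text
clock: 1.77
position: [0.4424, -0.0389, 0.1992]
ee_rot: [-0.11, -3.139, 0.002]
force: [-0.3, 0.8, -0.6]
width: 0.7
```

Run:
```python
from h import *
from go import *
s,p,R=st()
d=arm.get_image("wrist"); to(0.443,-0.038,0.07,86.3)
H=d["hand_eye"]; print(H.round(3).tolist(),d["intrinsics"].round(1).tolist())
Rc=(R@H[:3,:3]).T; d["R"]=Rc; d["t"]=-Rc@(p+R@H[:3,3]); np.savez("w1.npz",**d)
cv2.imwrite("pics/w1.png",cv2.convertScaleAbs(d["frame"],alpha=1.6))
print(proj(d,[.443,-.038,.106]),proj(d,[.52,-.043,.062]))
d=arm.get_image("side"); np.savez("side1.npz",**d);cv2.imwrite("pics/side1.png",cv2.convertScaleAbs(d["frame"],alpha=1.6))
```

```text
t 1.82 pos [ 0.4422 -0.037   0.1993] slide [ -1.   -0.9 129.3] yang 86.11 roll -0.0033464076144849035 tilt 0.07 F [-0.04  0.11 -0.42] w 0.698
[[0.0, -0.954, -0.299, 0.081], [1.0, 0.0, 0.0, 0.0], [0.0, -0.299, 0.954, -0.158], [0.0, 0.0, 0.0, 1.0]] [[346.4, 0.0, 279.2], [0.0, 346.4, 207.4], [0.0, 0.0, 1.0]]
[280.39088896 211.4898775 ] [280.58425129 274.36526913]
```

View pics/w1.png

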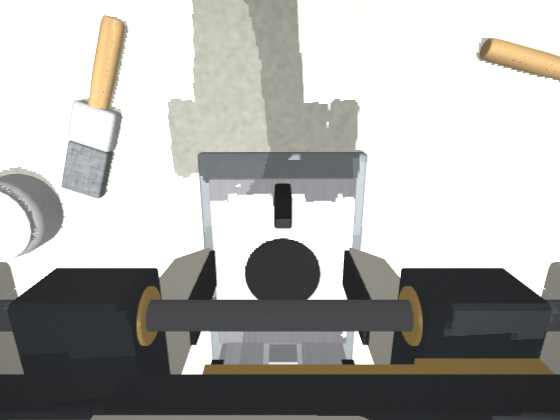

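View pics/side1.png

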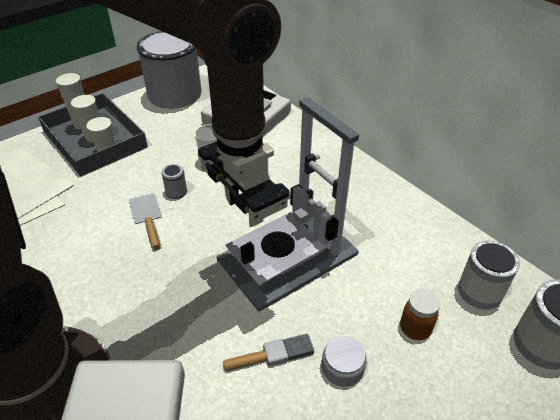

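Run:
```python
from h import *
d=load("w1.npz"); P=cloud(d)
m=(abs(P[...,0]-.443)<.03)&(abs(P[...,1]+.037)<.03)&(P[...,2]>.098)&(P[...,2]<.115); p=P[m]
v,u=np.nonzero(m); print("lug",m.sum(),u.min(),u.max(),v.min(),v.max(),p.mean(0).round(4),p.min(0).round(4),p.max(0).round(4))
print(cv2.minAreaRect(np.ascontiguousarray(p[:,:2].astype(np.float32))))
g=d["frame"].max(2)
m=((g<60)&(np.hypot(P[...,0]-.52,P[...,1]+.043)<.05)&(abs(P[...,2]-.06)<.01)).astype(np.uint8)
m[:235]=0
cs,_=cv2.findContours(m,cv2.RETR_EXTERNAL,cv2.CHAIN_APPROX_NONE); c=max(cs,key=cv2.contourArea)
e=cv2.fitEllipse(c); print("pad",e,onz(d,*e[0],.062))
# bar from side
for f in("side0.npz","side1.npz"):
    d=load(f);P=cloud(d); a=-.065; x=np.array([np.cos(a),np.sin(a)]); y=np.array([-x[1],x[0]])
    o=np.array([.6313,-.050]); q=P[...,:2]-o; X=q@x;Y=q@y
    m=(abs(X)<.02)&(abs(Y)<.035)&(P[...,2]>.14)&(P[...,2]<.25)
    v,u=np.nonzero(m); print("bar",m.sum(),X[m].mean(),P[m][:,2].min(),P[m][:,2].max(),np.median(P[m][:,2]), u.min(),u.max(),v.min(),v.max())
    for xx in(0,.01,-.01): print(proj(d,[*(o+x*xx),.19]))
```

```text
lug 613 274 291 194 228 [ 0.443  -0.0364  0.1056] [ 0.4309 -0.0438  0.0982] [ 0.4575 -0.0291  0.1077]
((0.44419950246810913, -0.03643260896205902), (0.013207249343395233, 0.02623778022825718), 85.94475555419922)
pad ((282.1445617675781, 270.8420715332031), (62.603126525878906, 74.71244812011719), 90.48110961914062) [ 0.51638854 -0.04127176  0.062     ]
bar 208 -0.002874676638246723 0.1401682608175084 0.21382593496275143 0.20876230651310224 306 335 161 209
[322.01089171 178.50057133]
[325.81399169 176.64810161]
[318.17826929 180.36742129]
bar 209 -0.0033858789575278176 0.1400385591341101 0.21434049803257338 0.208953049998545 304 334 162 209
[322.01089171 178.50057133]
[325.81399169 176.64810161]
[318.17826929 180.36742129]
```

{"fn": "jog_arm", "kwargs": {
  "increments": [
    {"slide": [-1, 0, 20], "roll": 0, "gripper": 0.5},
    {"slide": [-1, 0, 40], "roll": 0, "gripper": 0.5},
    {"slide": [-1, 0, 60], "roll": 0, "gripper": 0.5},
    {"slide": [-1, 0, 80], "roll": 0, "gripper": 0.5},
    {"slide": [-1, 0, 95], "roll": 0, "gripper": 0.5},
    {"slide": [-1, 0, 107], "roll": 0, "gripper": 0.5},
    {"slide": [-1, 0, 117], "roll": 0, "gripper": 0.5},
    {"slide": [-1, 0, 123], "roll": 0, "gripper": 0.5},
    {"slide": [-1, 0, 127], "roll": 0, "gripper": 0.5},
    {"slide": [-1, 0, 127], "roll": 0, "gripper": 0.5}
  ],
  "newtons": 50
}}

```text
clock: 2.7
position: [0.4432, -0.0351, 0.0724]
ee_rot: [-0.1, -3.139, -0.0]
force: [-0.3, 0.2, -0.9]
width: 0.501
```

Run:
```python
from h import *
from go import *
to(0.4435,-0.0365,0.072,86.0)
d=arm.get_image("wrist");cv2.imwrite("pics/w2.png",cv2.convertScaleAbs(d["frame"],alpha=1.6))
```

```text
t 2.7 pos [ 0.4432 -0.0351  0.0724] slide [-0.4 -1.4  0.4] yang 86.36 roll 0.006214181955919224 tilt 0.05 F [-0.35  0.21 -0.89] w 0.501
```

View pics/w2.png

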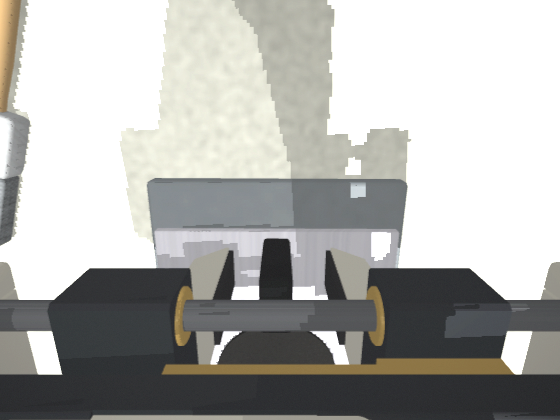

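{"fn": "jog_arm", "kwargs": {
  "increments": [
    {"slide": [0, -1.4, 0], "roll": 0.004, "gripper": 0.5},
    {"slide": [0, -1.4, 0], "roll": 0.004, "gripper": 0.3},
    {"slide": [0, -1.4, 0], "roll": 0.004, "gripper": 0.22},
    {"slide": [0, -1.4, 0], "roll": 0.004, "gripper": 0.18},
    {"slide": [0, -1.4, 0], "roll": 0.004, "gripper": 0.12},
    {"slide": [0, -1.4, 0], "roll": 0.004, "gripper": 0.05},
    {"slide": [0, -1.4, 0], "roll": 0.004, "gripper": 0},
    {"slide": [0, -1.4, 0], "roll": 0.004, "gripper": 0},
    {"slide": [0, -1.4, 0], "roll": 0.004, "gripper": 0},
    {"slide": [0, -1.4, 0], "roll": 0.004, "gripper": 0}
  ],
  "newtons": 50
}}

```text
clock: 3.58
position: [0.4435, -0.0367, 0.0728]
ee_rot: [0.107, 3.14, 0.001]
force: [-0.8, 5.8, 2.4]
width: 0.149
```

```bash
python3 go.py 0.4435 -0.0365 0.2 86.0
```

```text
t 3.58 pos [ 0.4435 -0.0367  0.0728] slide [   0.     0.3 -127.2] yang 86.08 roll 0.0014802626589771153 tilt 0.04 F [-0.77  5.81  2.4 ] w 0.149
```

{"fn": "jog_arm", "kwargs": {
  "increments": [
    {"slide": [0, 0, -2], "roll": 0, "gripper": 0},
    {"slide": [0, 0, -5], "roll": 0, "gripper": 0},
    {"slide": [0, 0, -9], "roll": 0, "gripper": 0},
    {"slide": [0, 0, -14], "roll": 0, "gripper": 0},
    {"slide": [0, 0, -19], "roll": 0, "gripper": 0},
    {"slide": [0, 0, -24], "roll": 0, "gripper": 0},
    {"slide": [0, 0, -29], "roll": 0, "gripper": 0},
    {"slide": [0, 0, -34], "roll": 0, "gripper": 0},
    {"slide": [0, 0, -38], "roll": 0, "gripper": 0},
    {"slide": [0, 0, -40], "roll": 0, "gripper": 0}
  ]
}}

```text
clock: 4.42
position: [0.4435, -0.0367, 0.1127]
ee_rot: [0.107, 3.14, 0.001]
force: [3.7, 4.7, -8.4]
width: 0.145
```

Run:
```python
from h import *
from go import *
to(0.4435,-0.0365,0.2,86.0)
d=arm.get_image("side");np.savez("side2.npz",**d);im=cv2.convertScaleAbs(d["frame"][90:310,200:400],alpha=1.6);cv2.imwrite("pics/side2.png",cv2.resize(im,None,fx=2.7,fy=2.7,interpolation=cv2.INTER_CUBIC))
```

```text
t 4.42 pos [ 0.4435 -0.0367  0.1127] slide [  0.    0.2 -87.3] yang 86.09 roll 0.0015327994075873721 tilt 0.02 F [ 3.73  4.71 -8.44] w 0.145
```

View pics/side2.png

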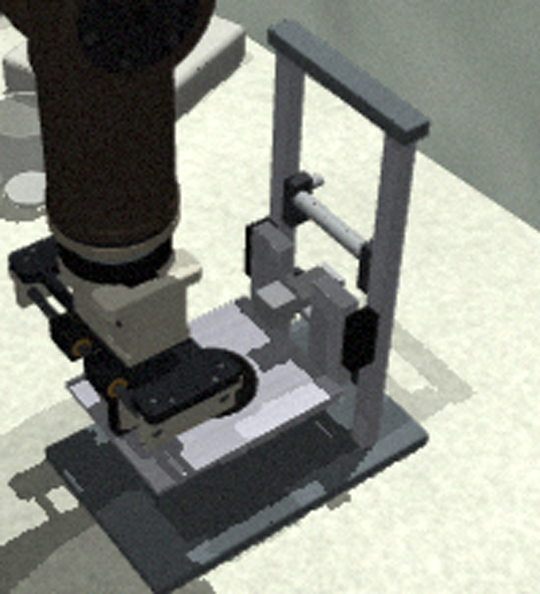

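{"fn": "jog_arm", "kwargs": {
  "increments": [
    {"slide": [0, 0, -3], "roll": 0, "gripper": 0},
    {"slide": [0, 0, -7], "roll": 0, "gripper": 0},
    {"slide": [0, 0, -11], "roll": 0, "gripper": 0},
    {"slide": [0, 0, -15], "roll": 0, "gripper": 0},
    {"slide": [0, 0, -19], "roll": 0, "gripper": 0},
    {"slide": [0, 0, -23], "roll": 0, "gripper": 0},
    {"slide": [0, 0, -27], "roll": 0, "gripper": 0},
    {"slide": [0, 0, -31], "roll": 0, "gripper": 0},
    {"slide": [0, 0, -35], "roll": 0, "gripper": 0},
    {"slide": [0, 0, -39], "roll": 0, "gripper": 0}
  ]
}}

```text
clock: 5.3
position: [0.4435, -0.0367, 0.1514]
ee_rot: [-0.107, -3.14, -0.001]
force: [3.2, 5.3, -6.4]
width: 0.154
```

{"fn": "jog_arm", "kwargs": {
  "increments": [
    {"slide": [0, 0, -3], "roll": 0, "gripper": 0},
    {"slide": [0, 0, -6], "roll": 0, "gripper": 0},
    {"slide": [0, 0, -9], "roll": 0, "gripper": 0},
    {"slide": [0, 0, -12], "roll": 0, "gripper": 0},
    {"slide": [0, 0, -15], "roll": 0, "gripper": 0},
    {"slide": [0, 0, -18], "roll": 0, "gripper": 0},
    {"slide": [0, 0, -21], "roll": 0, "gripper": 0},
    {"slide": [0, 0, -24], "roll": 0, "gripper": 0},
    {"slide": [0, 0, -27], "roll": 0, "gripper": 0},
    {"slide": [0, 0, -30], "roll": 0, "gripper": 0}
  ]
}}

```text
clock: 6.13
position: [0.4435, -0.0367, 0.1813]
ee_rot: [0.108, 3.14, 0.001]
force: [2.5, 5.3, -8.6]
width: 0.15
```

Run:
```python
from h import *
from go import *
to(0.4435,-0.0365,0.2,86.0)
d=arm.get_image("side");np.savez("side3.npz",**d);im=cv2.convertScaleAbs(d["frame"][90:310,200:400],alpha=1.6);cv2.imwrite("pics/side3.png",cv2.resize(im,None,fx=2.7,fy=2.7,interpolation=cv2.INTER_CUBIC))
```

```text
t 6.13 pos [ 0.4435 -0.0367  0.1813] slide [  0.    0.2 -18.7] yang 86.08 roll 0.0013445528721606908 tilt 0.02 F [ 2.53  5.26 -8.58] w 0.15
```

View pics/side3.png

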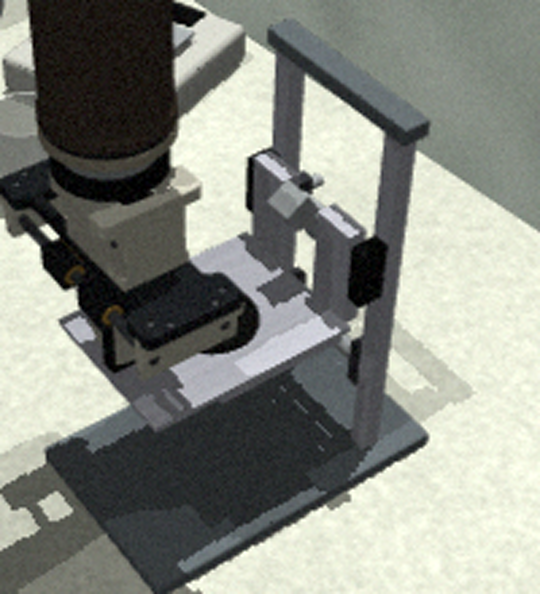

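{"fn": "jog_arm", "kwargs": {
  "increments": [
    {"slide": [0, 0, -2], "roll": 0, "gripper": 0},
    {"slide": [0, 0, -5], "roll": 0, "gripper": 0},
    {"slide": [0, 0, -8], "roll": 0, "gripper": 0},
    {"slide": [0, 0, -11], "roll": 0, "gripper": 0},
    {"slide": [0, 0, -14], "roll": 0, "gripper": 0},
    {"slide": [0, 0, -17], "roll": 0, "gripper": 0},
    {"slide": [0, 0, -20], "roll": 0, "gripper": 0},
    {"slide": [0, 0, -23], "roll": 0, "gripper": 0},
    {"slide": [0, 0, -25], "roll": 0, "gripper": 0},
    {"slide": [0, 0, -26], "roll": 0, "gripper": 0}
  ]
}}

```text
clock: 7.02
position: [0.4435, -0.0367, 0.2074]
ee_rot: [0.108, 3.14, 0.001]
force: [4.3, 5.6, -8.1]
width: 0.149
```

Run:
```python
from h import *
from go import *
to(0.4435,-0.0365,0.2,86.0)
d=arm.get_image("side");np.savez("side4.npz",**d);im=cv2.convertScaleAbs(d["frame"][90:230,270:400],alpha=1.6);cv2.imwrite("pics/side4.png",cv2.resize(im,None,fx=4,fy=4,interpolation=cv2.INTER_CUBIC))
```

```text
t 7.02 pos [ 0.4435 -0.0367  0.2074] slide [-0.   0.2  7.4] yang 86.07 roll 0.0012933698219128509 tilt 0.03 F [ 4.31  5.56 -8.07] w 0.149
```

View pics/side4.png

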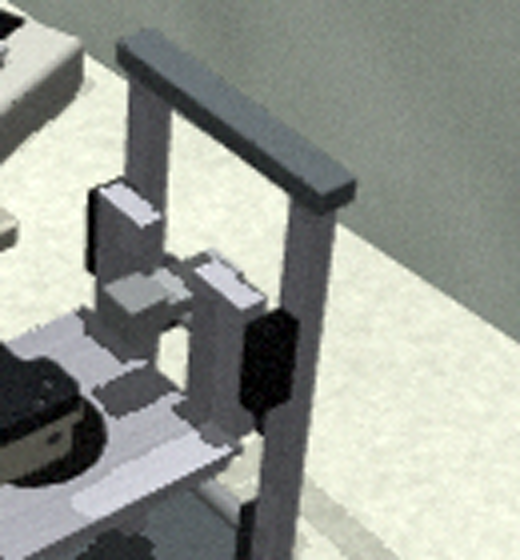

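Run:
```python
from h import *
a=-.065; x=np.array([np.cos(a),np.sin(a)]); y=np.array([-x[1],x[0]]); o=np.array([.6313,-.050])
for f,sz in(("side0.npz",.06),("side4.npz",.1946)):
    d=load(f);P=cloud(d); q=P[...,:2]-o; X=q@x;Y=q@y;Z=P[...,2]-sz
    m=(X>-.075)&(X<.03)&(abs(Y)<.012)&(Z>.02)&(Z<.09)
    h=np.histogram(X[m],np.arange(-.08,.035,.01))[0]
    print(f,m.sum(),[(round(b,3),np.round(np.percentile(Z[m&(X>=b)&(X<b+.01)],[50,95]),4).tolist()) for b,c in zip(np.arange(-.08,.03,.01),h) if c>2])
```

```text
side0.npz 291 [(np.float64(-0.07), [0.0527, 0.0622]), (np.float64(-0.06), [0.0608, 0.0636]), (np.float64(-0.05), [0.0616, 0.0638]), (np.float64(-0.04), [0.056, 0.0612]), (np.float64(-0.03), [0.0552, 0.0585]), (np.float64(-0.02), [0.0558, 0.0586]), (np.float64(-0.01), [0.0559, 0.0574]), (np.float64(-0.0), [0.056, 0.0578])]
side4.npz 311 [(np.float64(-0.07), [0.0517, 0.0621]), (np.float64(-0.06), [0.0608, 0.0632]), (np.float64(-0.05), [0.0613, 0.0632]), (np.float64(-0.04), [0.0549, 0.0576]), (np.float64(-0.03), [0.0557, 0.0574]), (np.float64(-0.02), [0.0555, 0.0572]), (np.float64(-0.01), [0.0555, 0.0575]), (np.float64(-0.0), [0.0558, 0.0576])]
```

{"fn": "jog_arm", "kwargs": {
  "increments": [
    {"slide": [0, 0, 1], "roll": 0, "gripper": 0},
    {"slide": [0, 0, 2.5], "roll": 0, "gripper": 0},
    {"slide": [0, 0, 4], "roll": 0, "gripper": 0},
    {"slide": [0, 0, 6], "roll": 0, "gripper": 0},
    {"slide": [0, 0, 8], "roll": 0, "gripper": 0},
    {"slide": [0, 0, 10], "roll": 0, "gripper": 0},
    {"slide": [0, 0, 12], "roll": 0, "gripper": 0},
    {"slide": [0, 0, 13.5], "roll": 0, "gripper": 0},
    {"slide": [0, 0, 14.5], "roll": 0, "gripper": 0},
    {"slide": [0, 0, 15], "roll": 0, "gripper": 0}
  ]
}}

```text
clock: 7.9
position: [0.4435, -0.0367, 0.1921]
ee_rot: [-0.108, -3.14, -0.001]
force: [2.9, 5.6, -5.5]
width: 0.152
```

{"fn": "jog_arm", "kwargs": {
  "increments": [
    {"slide": [0, 0, 0.2], "roll": 0, "gripper": 0},
    {"slide": [0, 0, 0.4], "roll": 0, "gripper": 0},
    {"slide": [0, 0, 0.6], "roll": 0, "gripper": 0},
    {"slide": [0, 0, 0.8], "roll": 0, "gripper": 0},
    {"slide": [0, 0, 1], "roll": 0, "gripper": 0},
    {"slide": [0, 0, 1.2], "roll": 0, "gripper": 0},
    {"slide": [0, 0, 1.4], "roll": 0, "gripper": 0},
    {"slide": [0, 0, 1.6], "roll": 0, "gripper": 0},
    {"slide": [0, 0, 1.8], "roll": 0, "gripper": 0},
    {"slide": [0, 0, 2], "roll": 0, "gripper": 0}
  ]
}}

```text
clock: 8.73
position: [0.4435, -0.0366, 0.1903]
ee_rot: [0.108, 3.14, 0.001]
force: [2.2, 5.0, -5.5]
width: 0.154
```

Run:
```python
from h import *
from go import *
to(0.4435,-0.0365,0.2,86.0)
d=arm.get_image("side");np.savez("side5.npz",**d);im=cv2.convertScaleAbs(d["frame"][90:230,270:400],alpha=1.6);cv2.imwrite("pics/side5.png",cv2.resize(im,None,fx=4,fy=4,interpolation=cv2.INTER_CUBIC))
sz=.06+arm.observe()["position"][2]-.0728
a=-.065; x=np.array([np.cos(a),np.sin(a)]); y=np.array([-x[1],x[0]]); o=np.array([.6313,-.050])
# bar (refined) from side0: upper-front surface of bar
d=load("side0.npz");P=cloud(d); q=P[...,:2]-o; X=q@x;Y=q@y
m=(abs(X)<.015)&(abs(Y)<.03)&(P[...,2]>.18)&(P[...,2]<.23); z=P[...,2][m]; xx=X[m]
from scipy.optimize import least_squares
r=least_squares(lambda p:np.hypot(xx-p[0],z-p[1])-.007,[0,.207],loss="soft_l1",f_scale=.002); print("bar fit",r.x,"shelf now",sz,"hinge",sz+.05,"seat at",r.x[1]+.012)
```

```text
t 8.73 pos [ 0.4435 -0.0366  0.1903] slide [ 0.   0.1 -9.7] yang 86.07 roll 0.0013008870044074348 tilt 0.03 F [ 2.22  4.96 -5.51] w 0.154
bar fit [0.00103372 0.20388845] shelf now 0.1774356803009509 hinge 0.2274356803009509 seat at 0.2158884510822062
```

{"fn": "jog_arm", "kwargs": {
  "increments": [
    {"slide": [0, 0, 0.4], "roll": 0, "gripper": 0},
    {"slide": [0, 0, 0.8], "roll": 0, "gripper": 0},
    {"slide": [0, 0, 1.2], "roll": 0, "gripper": 0},
    {"slide": [0, 0, 1.6], "roll": 0, "gripper": 0},
    {"slide": [0, 0, 2], "roll": 0, "gripper": 0},
    {"slide": [0, 0, 2.4], "roll": 0, "gripper": 0},
    {"slide": [0, 0, 2.8], "roll": 0, "gripper": 0},
    {"slide": [0, 0, 3.2], "roll": 0, "gripper": 0},
    {"slide": [0, 0, 3.6], "roll": 0, "gripper": 0},
    {"slide": [0, 0, 4], "roll": 0, "gripper": 0}
  ]
}}

```text
clock: 9.62
position: [0.4435, -0.0367, 0.1862]
ee_rot: [0.108, 3.14, 0.001]
force: [2.8, 4.4, -5.1]
width: 0.151
```

{"fn": "jog_arm", "kwargs": {
  "increments": [
    {"slide": [0, 0, 0.2], "roll": 0, "gripper": 0},
    {"slide": [0, 0, 0.4], "roll": 0, "gripper": 0},
    {"slide": [0, 0, 0.6], "roll": 0, "gripper": 0},
    {"slide": [0, 0, 0.8], "roll": 0, "gripper": 0},
    {"slide": [0, 0, 1], "roll": 0, "gripper": 0},
    {"slide": [0, 0, 1], "roll": 0, "gripper": 0},
    {"slide": [0, 0, 1], "roll": 0, "gripper": 0},
    {"slide": [0, 0, 1], "roll": 0, "gripper": 0},
    {"slide": [0, 0, 1], "roll": 0, "gripper": 0},
    {"slide": [0, 0, 1], "roll": 0, "gripper": 0}
  ]
}}

```text
clock: 10.45
position: [0.4435, -0.0367, 0.1852]
ee_rot: [0.107, 3.14, 0.001]
force: [3.2, 4.9, -7.2]
width: 0.147
```

{"fn": "jog_arm", "kwargs": {
  "increments": [
    {"slide": [0, 0, 0.2], "roll": 0, "gripper": 0},
    {"slide": [0, 0, 0.4], "roll": 0, "gripper": 0},
    {"slide": [0, 0, 0.6], "roll": 0, "gripper": 0},
    {"slide": [0, 0, 0.8], "roll": 0, "gripper": 0},
    {"slide": [0, 0, 1], "roll": 0, "gripper": 0},
    {"slide": [0, 0, 1.2], "roll": 0, "gripper": 0},
    {"slide": [0, 0, 1.2], "roll": 0, "gripper": 0},
    {"slide": [0, 0, 1.2], "roll": 0, "gripper": 0},
    {"slide": [0, 0, 1.2], "roll": 0, "gripper": 0},
    {"slide": [0, 0, 1.2], "roll": 0, "gripper": 0}
  ]
}}

```text
clock: 11.28
position: [0.4435, -0.0367, 0.184]
ee_rot: [0.108, 3.14, 0.001]
force: [3.3, 5.6, -5.8]
width: 0.148
```

{"fn": "jog_arm", "kwargs": {
  "increments": [
    {"slide": [0, 0, 0.2], "roll": 0, "gripper": 0},
    {"slide": [0, 0, 0.4], "roll": 0, "gripper": 0},
    {"slide": [0, 0, 0.6], "roll": 0, "gripper": 0},
    {"slide": [0, 0, 0.8], "roll": 0, "gripper": 0},
    {"slide": [0, 0, 1], "roll": 0, "gripper": 0},
    {"slide": [0, 0, 1], "roll": 0, "gripper": 0},
    {"slide": [0, 0, 1], "roll": 0, "gripper": 0},
    {"slide": [0, 0, 1], "roll": 0, "gripper": 0},
    {"slide": [0, 0, 1], "roll": 0, "gripper": 0},
    {"slide": [0, 0, 1], "roll": 0, "gripper": 0}
  ]
}}

```text
clock: 12.12
position: [0.4435, -0.0367, 0.183]
ee_rot: [0.108, 3.14, 0.001]
force: [3.0, 5.4, -8.2]
width: 0.152
```

{"fn": "jog_arm", "kwargs": {
  "increments": [
    {"slide": [0, 0, 0.2], "roll": 0, "gripper": 0},
    {"slide": [0, 0, 0.4], "roll": 0, "gripper": 0},
    {"slide": [0, 0, 0.6], "roll": 0, "gripper": 0},
    {"slide": [0, 0, 0.8], "roll": 0, "gripper": 0},
    {"slide": [0, 0, 0.8], "roll": 0, "gripper": 0},
    {"slide": [0, 0, 0.8], "roll": 0, "gripper": 0},
    {"slide": [0, 0, 0.8], "roll": 0, "gripper": 0},
    {"slide": [0, 0, 0.8], "roll": 0, "gripper": 0},
    {"slide": [0, 0, 0.8], "roll": 0, "gripper": 0},
    {"slide": [0, 0, 0.8], "roll": 0, "gripper": 0}
  ]
}}

```text
clock: 12.95
position: [0.4435, -0.0367, 0.1822]
ee_rot: [-0.108, -3.14, -0.001]
force: [3.3, 4.5, -7.2]
width: 0.148
```

{"fn": "jog_arm", "kwargs": {
  "increments": [
    {"slide": [0, 0, 0.2], "roll": 0, "gripper": 0},
    {"slide": [0, 0, 0.4], "roll": 0, "gripper": 0},
    {"slide": [0, 0, 0.6], "roll": 0, "gripper": 0},
    {"slide": [0, 0, 0.8], "roll": 0, "gripper": 0},
    {"slide": [0, 0, 0.8], "roll": 0, "gripper": 0},
    {"slide": [0, 0, 0.8], "roll": 0, "gripper": 0},
    {"slide": [0, 0, 0.8], "roll": 0, "gripper": 0},
    {"slide": [0, 0, 0.8], "roll": 0, "gripper": 0},
    {"slide": [0, 0, 0.8], "roll": 0, "gripper": 0},
    {"slide": [0, 0, 0.8], "roll": 0, "gripper": 0}
  ]
}}

```text
clock: 13.78
position: [0.4435, -0.0367, 0.1814]
ee_rot: [-0.107, -3.14, -0.001]
force: [2.9, 4.4, -7.0]
width: 0.151
```

```bash
python3 go.py 0.4435 -0.0365 0.18 86.0
```

```text
t 13.78 pos [ 0.4435 -0.0367  0.1814] slide [-0.   0.2  1.4] yang 86.08 roll 0.0013742695654713187 tilt 0.03 F [ 2.94  4.36 -7.01] w 0.151
```

{"fn": "jog_arm", "kwargs": {
  "increments": [
    {"slide": [0, 0, 0.2], "roll": 0, "gripper": 0},
    {"slide": [0, 0, 0.4], "roll": 0, "gripper": 0},
    {"slide": [0, 0, 0.6], "roll": 0, "gripper": 0},
    {"slide": [0, 0, 0.8], "roll": 0, "gripper": 0},
    {"slide": [0, 0, 0.8], "roll": 0, "gripper": 0},
    {"slide": [0, 0, 0.8], "roll": 0, "gripper": 0},
    {"slide": [0, 0, 0.8], "roll": 0, "gripper": 0},
    {"slide": [0, 0, 0.8], "roll": 0, "gripper": 0},
    {"slide": [0, 0, 0.8], "roll": 0, "gripper": 0},
    {"slide": [0, 0, 0.8], "roll": 0, "gripper": 0}
  ]
}}

```text
clock: 14.62
position: [0.4435, -0.0367, 0.1807]
ee_rot: [0.108, 3.14, 0.001]
force: [2.5, 4.6, -5.9]
width: 0.152
```

{"fn": "jog_arm", "kwargs": {
  "increments": [
    {"slide": [0, 0, 0.2], "roll": 0, "gripper": 0},
    {"slide": [0, 0, 0.4], "roll": 0, "gripper": 0},
    {"slide": [0, 0, 0.6], "roll": 0, "gripper": 0},
    {"slide": [0, 0, 0.8], "roll": 0, "gripper": 0},
    {"slide": [0, 0, 0.8], "roll": 0, "gripper": 0},
    {"slide": [0, 0, 0.8], "roll": 0, "gripper": 0},
    {"slide": [0, 0, 0.8], "roll": 0, "gripper": 0},
    {"slide": [0, 0, 0.8], "roll": 0, "gripper": 0},
    {"slide": [0, 0, 0.8], "roll": 0, "gripper": 0},
    {"slide": [0, 0, 0.8], "roll": 0, "gripper": 0}
  ]
}}

```text
clock: 15.45
position: [0.4435, -0.0367, 0.1798]
ee_rot: [0.108, 3.14, 0.001]
force: [3.2, 5.5, -7.0]
width: 0.152
```

{"fn": "jog_arm", "kwargs": {
  "increments": [
    {"slide": [0, 0, 0.2], "roll": 0, "gripper": 0},
    {"slide": [0, 0, 0.4], "roll": 0, "gripper": 0},
    {"slide": [0, 0, 0.6], "roll": 0, "gripper": 0},
    {"slide": [0, 0, 0.8], "roll": 0, "gripper": 0},
    {"slide": [0, 0, 0.8], "roll": 0, "gripper": 0},
    {"slide": [0, 0, 0.8], "roll": 0, "gripper": 0},
    {"slide": [0, 0, 0.8], "roll": 0, "gripper": 0},
    {"slide": [0, 0, 0.8], "roll": 0, "gripper": 0},
    {"slide": [0, 0, 0.8], "roll": 0, "gripper": 0},
    {"slide": [0, 0, 0.8], "roll": 0, "gripper": 0}
  ]
}}

```text
clock: 16.28
position: [0.4435, -0.0367, 0.179]
ee_rot: [0.108, 3.14, 0.001]
force: [2.9, 4.7, -7.1]
width: 0.152
```

Run:
```python
from h import *
from go import *
to(0.4435,-0.0365,0.2,86.0)
d=arm.get_image("side");np.savez("side6.npz",**d);im=cv2.convertScaleAbs(d["frame"][90:230,270:400],alpha=1.6);cv2.imwrite("pics/side6.png",cv2.resize(im,None,fx=4,fy=4,interpolation=cv2.INTER_CUBIC))
sz=.06+arm.observe()["position"][2]-.0728
a=-.065; x=np.array([np.cos(a),np.sin(a)]); y=np.array([-x[1],x[0]]); o=np.array([.6313,-.050])
P=cloud(d); q=P[...,:2]-o; X=q@x;Y=q@y;Z=P[...,2]-sz
m=(X>-.075)&(X<.03)&(abs(Y)<.012)&(Z>.02)&(Z<.09)
print(sz,[(round(b,3),np.round(np.percentile(Z[m&(X>=b)&(X<b+.01)],[50,95]),4).tolist()) for b in np.arange(-.07,.01,.01)])
```

```text
t 16.28 pos [ 0.4435 -0.0367  0.179 ] slide [  0.    0.2 -21. ] yang 86.08 roll 0.0013491973628803084 tilt 0.02 F [ 2.91  4.68 -7.12] w 0.152
0.16625441171177138 [(np.float64(-0.07), [0.0526, 0.0625]), (np.float64(-0.06), [0.0612, 0.0627]), (np.float64(-0.05), [0.0609, 0.0631]), (np.float64(-0.04), [0.0559, 0.0582]), (np.float64(-0.03), [0.0555, 0.0574]), (np.float64(-0.02), [0.0559, 0.0578]), (np.float64(-0.01), [0.0558, 0.0576]), (np.float64(0.0), [0.0562, 0.0573])]
```

View pics/side6.png

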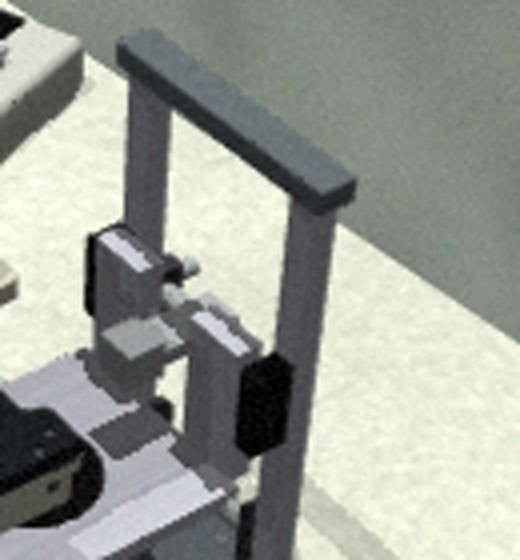

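{"fn": "jog_arm", "kwargs": {
  "increments": [
    {"slide": [0, 0, 0.2], "roll": 0, "gripper": 0},
    {"slide": [0, 0, 0.4], "roll": 0, "gripper": 0},
    {"slide": [0, 0, 0.6], "roll": 0, "gripper": 0},
    {"slide": [0, 0, 0.8], "roll": 0, "gripper": 0},
    {"slide": [0, 0, 0.8], "roll": 0, "gripper": 0},
    {"slide": [0, 0, 0.8], "roll": 0, "gripper": 0},
    {"slide": [0, 0, 0.8], "roll": 0, "gripper": 0},
    {"slide": [0, 0, 0.8], "roll": 0, "gripper": 0},
    {"slide": [0, 0, 0.8], "roll": 0, "gripper": 0},
    {"slide": [0, 0, 0.8], "roll": 0, "gripper": 0}
  ]
}}

```text
clock: 17.17
position: [0.4435, -0.0367, 0.1782]
ee_rot: [-0.108, -3.14, -0.001]
force: [2.9, 5.9, -6.5]
width: 0.15
```

{"fn": "jog_arm", "kwargs": {
  "increments": [
    {"slide": [0, 0, 0.2], "roll": 0, "gripper": 0},
    {"slide": [0, 0, 0.4], "roll": 0, "gripper": 0},
    {"slide": [0, 0, 0.6], "roll": 0, "gripper": 0},
    {"slide": [0, 0, 0.8], "roll": 0, "gripper": 0},
    {"slide": [0, 0, 0.8], "roll": 0, "gripper": 0},
    {"slide": [0, 0, 0.8], "roll": 0, "gripper": 0},
    {"slide": [0, 0, 0.8], "roll": 0, "gripper": 0},
    {"slide": [0, 0, 0.8], "roll": 0, "gripper": 0},
    {"slide": [0, 0, 0.8], "roll": 0, "gripper": 0},
    {"slide": [0, 0, 0.8], "roll": 0, "gripper": 0}
  ]
}}

```text
clock: 18.0
position: [0.4435, -0.0367, 0.1779]
ee_rot: [0.108, 3.14, 0.001]
force: [1.1, 4.2, 1.2]
width: 0.147
```

{"fn": "jog_arm", "kwargs": {
  "increments": [
    {"slide": [0, 0, 0], "roll": 0, "gripper": 0},
    {"slide": [0, 0, 0], "roll": 0, "gripper": 0},
    {"slide": [0, 0, 0], "roll": 0, "gripper": 0.16},
    {"slide": [0, 0, 0], "roll": 0, "gripper": 0.2},
    {"slide": [0, 0, 0], "roll": 0, "gripper": 0.3},
    {"slide": [0, 0, 0], "roll": 0, "gripper": 0.4},
    {"slide": [0, 0, 0], "roll": 0, "gripper": 0.5},
    {"slide": [0, 0, 0], "roll": 0, "gripper": 0.5},
    {"slide": [0, 0, 0], "roll": 0, "gripper": 0.5},
    {"slide": [0, 0, 0], "roll": 0, "gripper": 0.5}
  ],
  "newtons": 20
}}

```text
clock: 18.83
position: [0.4434, -0.0374, 0.1779]
ee_rot: [-0.108, -3.14, 0.0]
force: [0.0, -0.2, -0.1]
width: 0.495
```

Run:
```python
from h import *
from go import *
to(0.4435,-0.0365,0.28,86.0)
d=arm.get_image("side");np.savez("side7.npz",**d);im=cv2.convertScaleAbs(d["frame"][90:310,200:400],alpha=1.6);cv2.imwrite("pics/side7.png",cv2.resize(im,None,fx=2.7,fy=2.7,interpolation=cv2.INTER_CUBIC))
d=arm.get_image("wrist");cv2.imwrite("pics/w7.png",cv2.convertScaleAbs(d["frame"],alpha=1.6))
```

```text
t 18.83 pos [ 0.4434 -0.0374  0.1779] slide [  -0.     0.9 -102.1] yang 86.05 roll 0.0008247831910190992 tilt 0.0 F [ 0.02 -0.17 -0.14] w 0.495
```

View pics/side7.png

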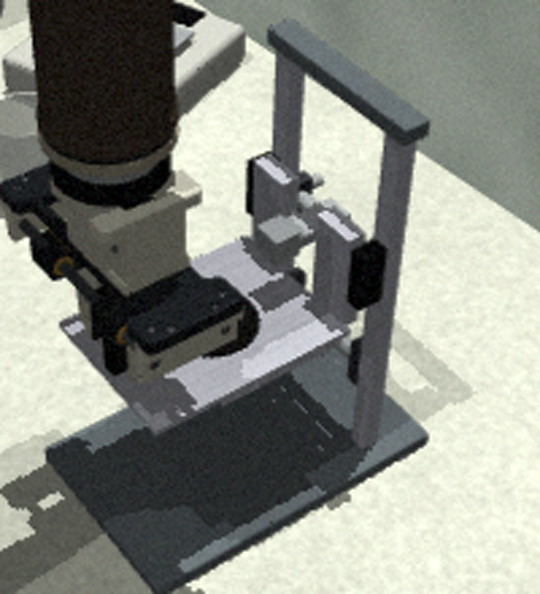

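View pics/w7.png

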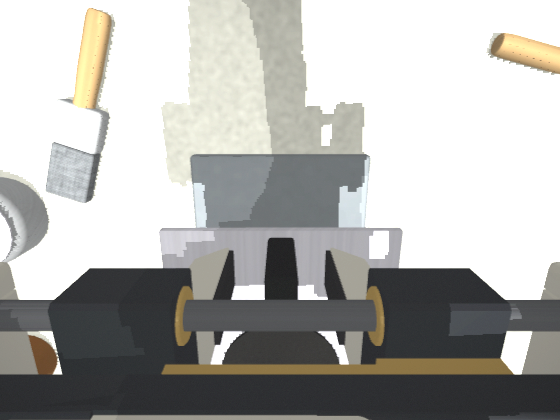

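{"fn": "jog_arm", "kwargs": {
  "increments": [
    {"slide": [0, 0, -10], "roll": 0, "gripper": 0.5},
    {"slide": [0, 0, -25], "roll": 0, "gripper": 0.5},
    {"slide": [0, 0, -50], "roll": 0, "gripper": 0.5},
    {"slide": [0, 0, -75], "roll": 0, "gripper": 0.7},
    {"slide": [0, 10, -95], "roll": 0, "gripper": 1},
    {"slide": [0, 35, -100], "roll": 0, "gripper": 1},
    {"slide": [0, 70, -100], "roll": 0, "gripper": 1},
    {"slide": [0, 108, -100], "roll": 0, "gripper": 1},
    {"slide": [0, 146, -100], "roll": 0, "gripper": 1},
    {"slide": [0, 184, -100], "roll": 0, "gripper": 1}
  ]
}}

```text
clock: 19.77
position: [0.4559, 0.1479, 0.2781]
ee_rot: [0.109, 3.139, 0.001]
force: [0.3, -0.8, -0.4]
width: 0.956
```

{"fn": "jog_arm", "kwargs": {
  "increments": [
    {"slide": [0, 35, 5], "roll": 0, "gripper": 1},
    {"slide": [0, 70, 20], "roll": 0, "gripper": 1},
    {"slide": [1, 105, 40], "roll": 0, "gripper": 1},
    {"slide": [1, 130, 60], "roll": 0, "gripper": 1},
    {"slide": [2, 145, 80], "roll": 0, "gripper": 1},
    {"slide": [2, 152, 90], "roll": 0, "gripper": 1},
    {"slide": [2, 154, 95], "roll": 0, "gripper": 1},
    {"slide": [2, 154, 98], "roll": 0, "gripper": 1},
    {"slide": [2, 154, 98], "roll": 0, "gripper": 1},
    {"slide": [2, 154, 98], "roll": 0, "gripper": 1}
  ]
}}

```text
clock: 20.6
position: [0.4655, 0.2988, 0.1809]
ee_rot: [0.111, 3.139, 0.001]
force: [-0.1, -0.4, 0.4]
width: 1.0
```

Run:
```python
from h import *
from go import *
s,p,R=st()
d=arm.get_image("wrist"); to(0.4645,0.300,0.026,86.0)
H=d["hand_eye"]
Rc=(R@H[:3,:3]).T; d["R"]=Rc; d["t"]=-Rc@(p+R@H[:3,3]); np.savez("w8.npz",**d)
im=cv2.convertScaleAbs(d["frame"],alpha=1.6); cv2.imwrite("pics/w8.png",im)
P=cloud(d)
print("proj",proj(d,[.4645,.3,.07]))
m=(np.hypot(P[...,0]-.465,P[...,1]-.3)<.045)&(P[...,2]>.063)&(P[...,2]<.08)
v,u=np.nonzero(m); print(m.sum(),u.min(),u.max(),v.min(),v.max())
if m.sum(): print(cv2.minEnclosingCircle(np.ascontiguousarray(P[m][:,:2].astype(np.float32))),P[m].mean(0))
for n in("side","top"):
    d=arm.get_image(n); np.savez(n+"8.npz",**d); cv2.imwrite(f"pics/{n}8.png",cv2.convertScaleAbs(d["frame"],alpha=1.6))
```

```text
t 20.65 pos [0.4655 0.299  0.1811] slide [  1.3   0.7 155.1] yang 85.94 roll -0.0009985282979045626 tilt 0.09 F [-0.62  0.11  0.37] w 0.998
proj [280.31129861 202.59845896]
3254 250 315 169 232
((0.46560266613960266, 0.30146801471710205), 0.027572307735681534) [0.46334621 0.30165879 0.0701496 ]
```

View pics/w8.png

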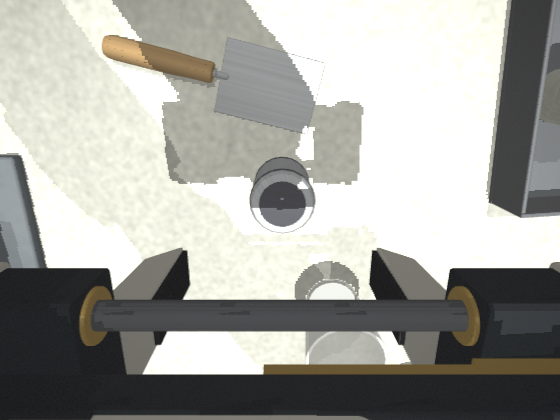

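View pics/top8.png

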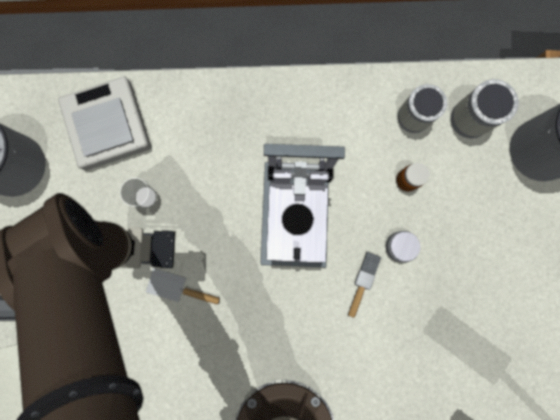

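View pics/side8.png

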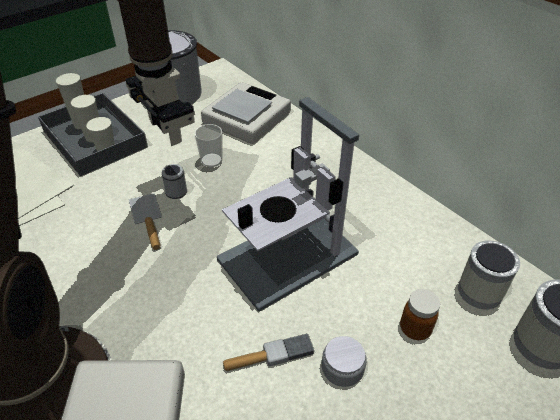

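{"fn": "jog_arm", "kwargs": {
  "increments": [
    {"slide": [0.6, 2, 20], "roll": 0, "gripper": 1},
    {"slide": [0.6, 2, 45], "roll": 0, "gripper": 1},
    {"slide": [0.6, 2, 70], "roll": 0, "gripper": 1},
    {"slide": [0.6, 2, 95], "roll": 0, "gripper": 1},
    {"slide": [0.6, 2, 118], "roll": 0, "gripper": 1},
    {"slide": [0.6, 2, 136], "roll": 0, "gripper": 1},
    {"slide": [0.6, 2, 147], "roll": 0, "gripper": 1},
    {"slide": [0.6, 2, 153], "roll": 0, "gripper": 1},
    {"slide": [0.6, 2, 155], "roll": 0, "gripper": 1},
    {"slide": [0.6, 2, 155], "roll": 0, "gripper": 0.85}
  ],
  "newtons": 20
}}

```text
clock: 21.58
position: [0.4646, 0.3022, 0.0254]
ee_rot: [0.108, 3.139, 0.001]
force: [-0.2, -0.1, -0.8]
width: 0.969
```

Run:
```python
from h import *
from go import *
to(0.465,0.301,0.026,86.0)
d=arm.get_image("wrist");cv2.imwrite("pics/w9.png",cv2.convertScaleAbs(d["frame"],alpha=1.6))
```

```text
t 21.58 pos [0.4646 0.3022 0.0254] slide [-0.4 -1.2 -0.6] yang 86.05 roll 0.0007926695940458883 tilt 0.04 F [-0.17 -0.11 -0.76] w 0.969
```

View pics/w9.png

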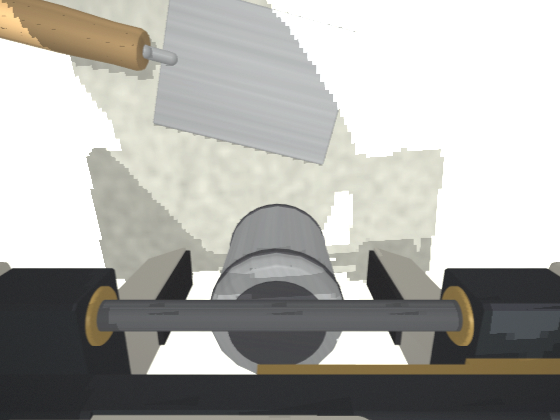

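{"fn": "jog_arm", "kwargs": {
  "increments": [
    {"slide": [0, 0, 0], "roll": 0, "gripper": 0.75},
    {"slide": [0, 0, 0], "roll": 0, "gripper": 0.68},
    {"slide": [0, 0, 0], "roll": 0, "gripper": 0.62},
    {"slide": [0, 0, 0], "roll": 0, "gripper": 0.55},
    {"slide": [0, 0, 0], "roll": 0, "gripper": 0.4},
    {"slide": [0, 0, 0], "roll": 0, "gripper": 0.3},
    {"slide": [0, 0, 0], "roll": 0, "gripper": 0.3},
    {"slide": [0, 0, 0], "roll": 0, "gripper": 0.3},
    {"slide": [0, 0, -3], "roll": 0, "gripper": 0.3},
    {"slide": [0, 0, -6], "roll": 0, "gripper": 0.3}
  ],
  "newtons": 25
}}

```text
clock: 22.47
position: [0.4638, 0.3018, 0.0307]
ee_rot: [-0.108, -3.139, 0.001]
force: [0.6, -0.9, -2.9]
width: 0.577
```

```bash
python3 go.py 0.5195 -0.042 0.24 86.0
python3 - <<'E'
from h import *
d=load("side8.npz");P=cloud(d);g=d["frame"].max(2)
dt=load("top8.npz");Pt=cloud(dt);gt=dt["frame"].max(2)
for n,D,PP,G in(("side",d,P,g),("top",dt,Pt,gt)):
    m=((G<45)&(np.hypot(PP[...,0]-.52,PP[...,1]+.042)<.045)&(PP[...,2]>.15)&(PP[...,2]<.18)).astype(np.uint8)
    nn,l,s,c=cv2.connectedComponentsWithStats(m); i=1+s[1:,4].argmax()
    cs,_=cv2.findContours((l==i).astype(np.uint8),cv2.RETR_EXTERNAL,cv2.CHAIN_APPROX_NONE)
    e=cv2.fitEllipse(cs[0]); print(n,s[i,4],e,onz(D,*e[0],.167).round(4),"depthz",np.median(PP[...,2][l==i]))
    m=(abs(PP[...,0]-.445)<.03)&(abs(PP[...,1]+.037)<.03)&(PP[...,2]>.2); print("lug",PP[m].mean(0).round(4))
E
```

```text
t 22.47 pos [0.4638 0.3018 0.0307] slide [ -79.  -339.3 -209.1] yang 86.06 roll 0.0009788894552545946 tilt 0.06 F [ 0.57 -0.88 -2.87] w 0.577
side 723 ((277.5272521972656, 208.96856689453125), (24.593679428100586, 35.33456039428711), 89.65485382080078) [ 0.5193 -0.0437  0.167 ] depthz 0.1677915032963428
lug [ 0.4427 -0.0408  0.2086]
top 681 ((297.21759033203125, 218.9817352294922), (28.514854431152344, 28.736875534057617), 106.76038360595703) [ 0.5201 -0.0419  0.167 ] depthz 0.16587207275911783
lug [ 0.4436 -0.0356  0.2095]
```

{"fn": "jog_arm", "kwargs": {
  "increments": [
    {"slide": [0, 0, -15], "roll": 0, "gripper": 0.3},
    {"slide": [0, 0, -40], "roll": 0, "gripper": 0.3},
    {"slide": [0, 0, -70], "roll": 0, "gripper": 0.3},
    {"slide": [0, -5, -102], "roll": 0, "gripper": 0.3},
    {"slide": [-2, -15, -134], "roll": 0, "gripper": 0.3},
    {"slide": [-6, -30, -164], "roll": 0, "gripper": 0.3},
    {"slide": [-12, -50, -190], "roll": 0, "gripper": 0.3},
    {"slide": [-18, -75, -208], "roll": 0, "gripper": 0.3},
    {"slide": [-25, -105, -218], "roll": 0, "gripper": 0.3},
    {"slide": [-32, -137, -220], "roll": 0, "gripper": 0.3}
  ]
}}

```text
clock: 23.3
position: [0.4875, 0.163, 0.2532]
ee_rot: [0.106, 3.137, 0.003]
force: [1.0, 0.2, -3.0]
width: 0.582
```

{"fn": "jog_arm", "kwargs": {
  "increments": [
    {"slide": [-7, -32, 0], "roll": 0, "gripper": 0.3},
    {"slide": [-14, -64, 0], "roll": 0, "gripper": 0.3},
    {"slide": [-21, -96, 0], "roll": 0, "gripper": 0.3},
    {"slide": [-28, -126, 0], "roll": 0, "gripper": 0.3},
    {"slide": [-34, -152, 0], "roll": 0, "gripper": 0.3},
    {"slide": [-39, -174, 0], "roll": 0, "gripper": 0.3},
    {"slide": [-43, -190, 0], "roll": 0, "gripper": 0.3},
    {"slide": [-46, -199, 0], "roll": 0, "gripper": 0.3},
    {"slide": [-47, -202, 0], "roll": 0, "gripper": 0.3},
    {"slide": [-47, -202, 0], "roll": 0, "gripper": 0.3}
  ]
}}

```text
clock: 24.13
position: [0.5197, -0.0416, 0.2508]
ee_rot: [-0.109, -3.139, -0.0]
force: [-0.2, 1.1, -2.0]
width: 0.582
```

Run:
```python
from h import *
from go import *
to(0.520,-0.042,0.1935,86.0)
for n in("side","top","wrist"):
    d=arm.get_image(n); cv2.imwrite(f"pics/{n}10.png",cv2.convertScaleAbs(d["frame"],alpha=1.6))
    if n!="wrist": np.savez(n+"10.npz",**d)
```

```text
t 24.13 pos [ 0.5197 -0.0416  0.2508] slide [-0.4 -0.3 57.3] yang 86.01 roll 0.00022348794419200856 tilt 0.02 F [-0.25  1.1  -2.01] w 0.582
```

View pics/side10.png

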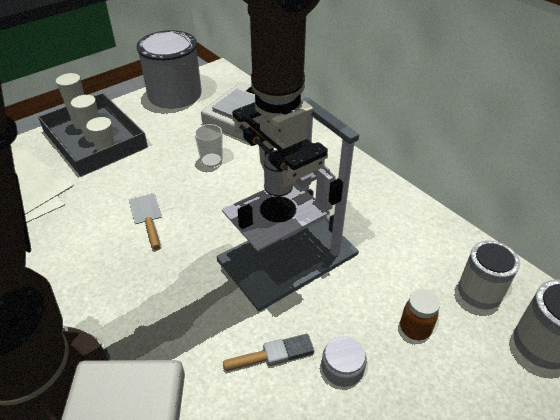

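View pics/wrist10.png

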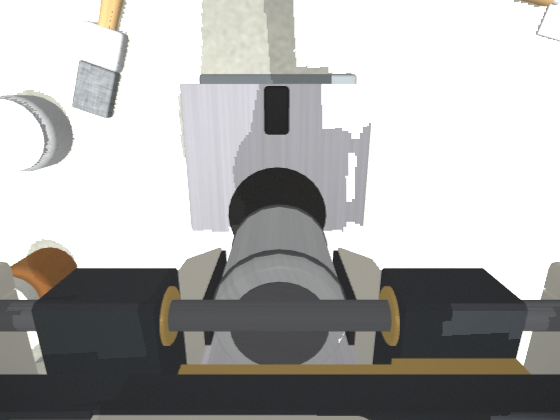

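{"fn": "jog_arm", "kwargs": {
  "increments": [
    {"slide": [-0.4, 0, 6], "roll": 0, "gripper": 0.3},
    {"slide": [-0.4, 0, 14], "roll": 0, "gripper": 0.3},
    {"slide": [-0.4, 0, 22], "roll": 0, "gripper": 0.3},
    {"slide": [-0.4, 0, 30], "roll": 0, "gripper": 0.3},
    {"slide": [-0.4, 0, 38], "roll": 0, "gripper": 0.3},
    {"slide": [-0.4, 0, 44], "roll": 0, "gripper": 0.3},
    {"slide": [-0.4, 0, 49], "roll": 0, "gripper": 0.3},
    {"slide": [-0.4, 0, 52], "roll": 0, "gripper": 0.3},
    {"slide": [-0.4, 0, 54], "roll": 0, "gripper": 0.3},
    {"slide": [-0.4, 0, 54], "roll": 0, "gripper": 0.3}
  ]
}}

```text
clock: 25.12
position: [0.52, -0.0416, 0.1966]
ee_rot: [-0.108, -3.139, 0.0]
force: [0.0, -0.2, -2.9]
width: 0.576
```

{"fn": "jog_arm", "kwargs": {
  "increments": [
    {"slide": [0, 0, 0.2], "roll": 0, "gripper": 0.3},
    {"slide": [0, 0, 0.4], "roll": 0, "gripper": 0.3},
    {"slide": [0, 0, 0.6], "roll": 0, "gripper": 0.3},
    {"slide": [0, 0, 0.8], "roll": 0, "gripper": 0.3},
    {"slide": [0, 0, 1], "roll": 0, "gripper": 0.3},
    {"slide": [0, 0, 1.2], "roll": 0, "gripper": 0.3},
    {"slide": [0, 0, 1.4], "roll": 0, "gripper": 0.3},
    {"slide": [0, 0, 1.5], "roll": 0, "gripper": 0.3},
    {"slide": [0, 0, 1.5], "roll": 0, "gripper": 0.3},
    {"slide": [0, 0, 1.5], "roll": 0, "gripper": 0.3}
  ]
}}

```text
clock: 25.95
position: [0.5201, -0.0416, 0.1954]
ee_rot: [-0.108, -3.14, -0.0]
force: [-0.9, 0.8, -2.5]
width: 0.58
```

{"fn": "jog_arm", "kwargs": {
  "increments": [
    {"slide": [0, 0, 0.1], "roll": 0, "gripper": 0.3},
    {"slide": [0, 0, 0.2], "roll": 0, "gripper": 0.3},
    {"slide": [0, 0, 0.3], "roll": 0, "gripper": 0.3},
    {"slide": [0, 0, 0.4], "roll": 0, "gripper": 0.3},
    {"slide": [0, 0, 0.5], "roll": 0, "gripper": 0.3},
    {"slide": [0, 0, 0.6], "roll": 0, "gripper": 0.3},
    {"slide": [0, 0, 0.6], "roll": 0, "gripper": 0.3},
    {"slide": [0, 0, 0.6], "roll": 0, "gripper": 0.3},
    {"slide": [0, 0, 0.6], "roll": 0, "gripper": 0.3},
    {"slide": [0, 0, 0.6], "roll": 0, "gripper": 0.3}
  ]
}}

```text
clock: 26.78
position: [0.5201, -0.0416, 0.1948]
ee_rot: [-0.108, -3.14, -0.0]
force: [-0.1, 0.3, -2.6]
width: 0.581
```

{"fn": "jog_arm", "kwargs": {
  "increments": [
    {"slide": [0, 0, 0.1], "roll": 0, "gripper": 0.3},
    {"slide": [0, 0, 0.2], "roll": 0, "gripper": 0.3},
    {"slide": [0, 0, 0.3], "roll": 0, "gripper": 0.3},
    {"slide": [0, 0, 0.4], "roll": 0, "gripper": 0.3},
    {"slide": [0, 0, 0.5], "roll": 0, "gripper": 0.3},
    {"slide": [0, 0, 0.6], "roll": 0, "gripper": 0.3},
    {"slide": [0, 0, 0.6], "roll": 0, "gripper": 0.3},
    {"slide": [0, 0, 0.6], "roll": 0, "gripper": 0.3},
    {"slide": [0, 0, 0.6], "roll": 0, "gripper": 0.3},
    {"slide": [0, 0, 0.6], "roll": 0, "gripper": 0.3}
  ]
}}

```text
clock: 27.62
position: [0.5201, -0.0416, 0.1943]
ee_rot: [0.108, 3.14, 0.0]
force: [-0.5, 0.7, -2.8]
width: 0.581
```

{"fn": "jog_arm", "kwargs": {
  "increments": [
    {"slide": [0, 0, 0.1], "roll": 0, "gripper": 0.3},
    {"slide": [0, 0, 0.2], "roll": 0, "gripper": 0.3},
    {"slide": [0, 0, 0.3], "roll": 0, "gripper": 0.3},
    {"slide": [0, 0, 0.4], "roll": 0, "gripper": 0.3},
    {"slide": [0, 0, 0.5], "roll": 0, "gripper": 0.3},
    {"slide": [0, 0, 0.6], "roll": 0, "gripper": 0.3},
    {"slide": [0, 0, 0.6], "roll": 0, "gripper": 0.3},
    {"slide": [0, 0, 0.6], "roll": 0, "gripper": 0.3},
    {"slide": [0, 0, 0.6], "roll": 0, "gripper": 0.3},
    {"slide": [0, 0, 0.6], "roll": 0, "gripper": 0.3}
  ]
}}

```text
clock: 28.45
position: [0.5201, -0.0415, 0.1936]
ee_rot: [-0.108, -3.14, -0.0]
force: [0.1, 0.5, -2.9]
width: 0.578
```

{"fn": "jog_arm", "kwargs": {
  "increments": [
    {"slide": [0, 0, 0.1], "roll": 0, "gripper": 0.3},
    {"slide": [0, 0, 0.2], "roll": 0, "gripper": 0.3},
    {"slide": [0, 0, 0.3], "roll": 0, "gripper": 0.3},
    {"slide": [0, 0, 0.4], "roll": 0, "gripper": 0.3},
    {"slide": [0, 0, 0.5], "roll": 0, "gripper": 0.3},
    {"slide": [0, 0, 0.6], "roll": 0, "gripper": 0.3},
    {"slide": [0, 0, 0.6], "roll": 0, "gripper": 0.3},
    {"slide": [0, 0, 0.6], "roll": 0, "gripper": 0.3},
    {"slide": [0, 0, 0.6], "roll": 0, "gripper": 0.3},
    {"slide": [0, 0, 0.6], "roll": 0, "gripper": 0.3}
  ]
}}

```text
clock: 29.28
position: [0.5201, -0.0416, 0.193]
ee_rot: [0.108, 3.14, 0.0]
force: [-1.2, -0.0, -1.4]
width: 0.581
```

{"fn": "jog_arm", "kwargs": {
  "increments": [
    {"slide": [0, 0, 0.1], "roll": 0, "gripper": 0.3},
    {"slide": [0, 0, 0.2], "roll": 0, "gripper": 0.3},
    {"slide": [0, 0, 0.3], "roll": 0, "gripper": 0.3},
    {"slide": [0, 0, 0.4], "roll": 0, "gripper": 0.3},
    {"slide": [0, 0, 0.4], "roll": 0, "gripper": 0.3},
    {"slide": [0, 0, 0.4], "roll": 0, "gripper": 0.3},
    {"slide": [0, 0, 0.4], "roll": 0, "gripper": 0.3},
    {"slide": [0, 0, 0.4], "roll": 0, "gripper": 0.3},
    {"slide": [0, 0, 0.4], "roll": 0, "gripper": 0.3},
    {"slide": [0, 0, 0.4], "roll": 0, "gripper": 0.3}
  ]
}}

```text
clock: 30.12
position: [0.5201, -0.0416, 0.1926]
ee_rot: [0.108, 3.14, 0.0]
force: [0.3, 0.5, -2.3]
width: 0.578
```

{"fn": "jog_arm", "kwargs": {
  "increments": [
    {"slide": [0, 0, 0.1], "roll": 0, "gripper": 0.3},
    {"slide": [0, 0, 0.2], "roll": 0, "gripper": 0.3},
    {"slide": [0, 0, 0.3], "roll": 0, "gripper": 0.3},
    {"slide": [0, 0, 0.4], "roll": 0, "gripper": 0.3},
    {"slide": [0, 0, 0.4], "roll": 0, "gripper": 0.3},
    {"slide": [0, 0, 0.4], "roll": 0, "gripper": 0.3},
    {"slide": [0, 0, 0.4], "roll": 0, "gripper": 0.3},
    {"slide": [0, 0, 0.4], "roll": 0, "gripper": 0.3},
    {"slide": [0, 0, 0.4], "roll": 0, "gripper": 0.3},
    {"slide": [0, 0, 0.4], "roll": 0, "gripper": 0.3}
  ]
}}

```text
clock: 30.95
position: [0.5201, -0.0416, 0.1923]
ee_rot: [0.108, 3.14, 0.0]
force: [-0.7, -0.6, -0.2]
width: 0.573
```

{"fn": "jog_arm", "kwargs": {
  "increments": [
    {"slide": [0, 0, 0.1], "roll": 0, "gripper": 0.3},
    {"slide": [0, 0, 0.2], "roll": 0, "gripper": 0.3},
    {"slide": [0, 0, 0.2], "roll": 0, "gripper": 0.3},
    {"slide": [0, 0, 0.2], "roll": 0, "gripper": 0.3},
    {"slide": [0, 0, 0.2], "roll": 0, "gripper": 0.3},
    {"slide": [0, 0, 0.2], "roll": 0, "gripper": 0.3},
    {"slide": [0, 0, 0.2], "roll": 0, "gripper": 0.3},
    {"slide": [0, 0, 0.2], "roll": 0, "gripper": 0.3},
    {"slide": [0, 0, 0.2], "roll": 0, "gripper": 0.3},
    {"slide": [0, 0, 0.2], "roll": 0, "gripper": 0.3}
  ]
}}

```text
clock: 31.78
position: [0.5201, -0.0416, 0.1921]
ee_rot: [0.108, 3.14, 0.0]
force: [-2.7, 0.3, 5.5]
width: 0.574
```

Contact confirmed (≈5 N). I'll release now, opening slowly.

{"fn": "jog_arm", "kwargs": {
  "increments": [
    {"slide": [0, 0, -0.1], "roll": 0, "gripper": 0.3},
    {"slide": [0, 0, -0.2], "roll": 0, "gripper": 0.5},
    {"slide": [0, 0, -0.2], "roll": 0, "gripper": 0.58},
    {"slide": [0, 0, -0.2], "roll": 0, "gripper": 0.6},
    {"slide": [0, 0, -0.2], "roll": 0, "gripper": 0.65},
    {"slide": [0, 0, -0.2], "roll": 0, "gripper": 0.7},
    {"slide": [0, 0, -0.2], "roll": 0, "gripper": 0.8},
    {"slide": [0, 0, -0.2], "roll": 0, "gripper": 0.9},
    {"slide": [0, 0, -0.2], "roll": 0, "gripper": 0.9},
    {"slide": [0, 0, -0.2], "roll": 0, "gripper": 0.9}
  ]
}}

```text
clock: 32.62
position: [0.5202, -0.0416, 0.1922]
ee_rot: [0.108, 3.14, 0.0]
force: [-0.7, 0.6, 0.4]
width: 0.894
```

Run:
```python
from h import *
from go import *
to(0.520,-0.042,0.3,86.0)
for n in("side","wrist"):
    d=arm.get_image(n); cv2.imwrite(f"pics/{n}11.png",cv2.convertScaleAbs(d["frame"],alpha=1.6))
```

```text
t 32.62 pos [ 0.5202 -0.0416  0.1922] slide [ 1.000e-01 -4.000e-01 -1.078e+02] yang 86.05 roll 0.0009261592525165043 tilt 0.0 F [-0.71  0.55  0.43] w 0.894
```

View pics/side11.png

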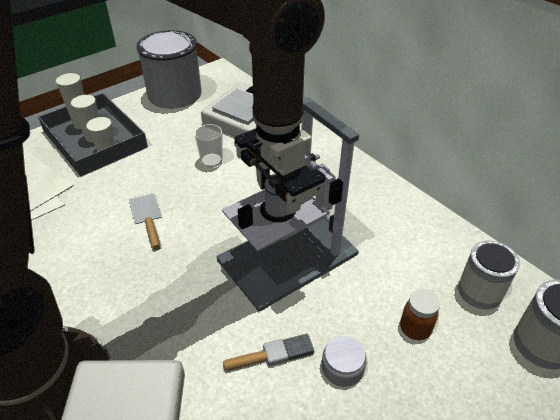

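View pics/wrist11.png

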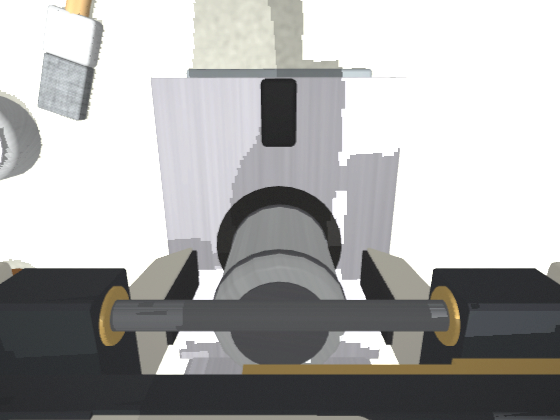

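Tin stands on the pad, jaws open and clear on both sides. Retract straight up, then away.

{"fn": "jog_arm", "kwargs": {
  "increments": [
    {"slide": [0, 0, -4], "roll": 0, "gripper": 0.95},
    {"slide": [0, 0, -10], "roll": 0, "gripper": 0.95},
    {"slide": [0, 0, -20], "roll": 0, "gripper": 0.95},
    {"slide": [0, 0, -32], "roll": 0, "gripper": 0.95},
    {"slide": [0, 0, -46], "roll": 0, "gripper": 0.95},
    {"slide": [0, 0, -62], "roll": 0, "gripper": 0.95},
    {"slide": [0, 0, -80], "roll": 0, "gripper": 0.95},
    {"slide": [0, 0, -96], "roll": 0, "gripper": 0.95},
    {"slide": [0, 0, -106], "roll": 0, "gripper": 0.95},
    {"slide": [0, 0, -110], "roll": 0, "gripper": 0.95}
  ]
}}

```text
clock: 33.55
position: [0.5209, -0.0417, 0.3045]
ee_rot: [0.108, 3.137, 0.001]
force: [-0.1, -0.1, -0.1]
width: 0.949
```

{"fn": "jog_arm", "kwargs": {
  "increments": [
    {"slide": [5, 20, 0], "roll": 0, "gripper": 0.95},
    {"slide": [15, 50, 0], "roll": 0, "gripper": 0.95},
    {"slide": [25, 80, 0], "roll": 0, "gripper": 0.95},
    {"slide": [35, 110, 0], "roll": 0, "gripper": 0.95},
    {"slide": [45, 140, 0], "roll": 0, "gripper": 0.95},
    {"slide": [55, 170, 0], "roll": 0, "gripper": 0.95},
    {"slide": [60, 190, 0], "roll": 0, "gripper": 0.95},
    {"slide": [60, 200, 0], "roll": 0, "gripper": 0.95},
    {"slide": [60, 200, 0], "roll": 0, "gripper": 0.95},
    {"slide": [60, 200, 0], "roll": 0, "gripper": 0.95}
  ]
}}

```text
clock: 34.38
position: [0.4743, 0.1612, 0.302]
ee_rot: [-0.108, -3.139, 0.002]
force: [0.5, -1.3, 0.5]
width: 0.949
```

Run:
```python
from h import *
from go import *
to(0.520,-0.042,0.3,86.0)
for n in("side","top"):
    d=arm.get_image(n); np.savez(n+"12.npz",**d); cv2.imwrite(f"pics/{n}12.png",cv2.convertScaleAbs(d["frame"],alpha=1.6))
    P=cloud(d); m=(np.hypot(P[...,0]-.52,P[...,1]+.042)<.045)&(P[...,2]>.225)&(P[...,2]<.245)
    p=P[m]; print(n,"tin",cv2.minEnclosingCircle(np.ascontiguousarray(p[:,:2].astype(np.float32))),p.mean(0).round(4))
    if n=="side":
        c=np.c_[p[:,:2],np.ones(len(p))]; print("tin top slopes",np.linalg.lstsq(c,p[:,2],rcond=None)[0][:2].round(3))
    m=(abs(P[...,0]-.445)<.03)&(abs(P[...,1]+.037)<.03)&(P[...,2]>.19)&(P[...,2]<.22); print("lug",P[m].mean(0).round(4))
    sz=.165; a=-.065; x=np.array([np.cos(a),np.sin(a)]); y=np.array([-x[1],x[0]]); o=np.array([.6313,-.050])
    q=P[...,:2]-o; X=q@x;Y=q@y;Z=P[...,2]-sz
    m=(X>-.075)&(X<.03)&(abs(Y)<.012)&(Z>.02)&(Z<.09)
    print([(round(float(b),3),np.round(np.median(Z[m&(X>=b)&(X<b+.01)]),4)) for b in np.arange(-.06,.01,.01)])
    for nm,u in {"jar":(.6241,-.3338,.0838),"squat":(.4553,-.3118,.051),"beaker":(.5897,.317,.0946)}.items():
        if n=="top":
            d0=load("top0.npz"); v=proj(d,u).round().astype(int); s=np.s_[v[1]-15:v[1]+15,v[0]-15:v[0]+15]; print(nm,np.abs(d["frame"][s].astype(int)-d0["frame"][s]).mean().round(1))
```

```text
t 34.38 pos [0.4743 0.1612 0.302 ] slide [ -59.6 -199.5    2.1] yang 86.04 roll 0.0007627713334646656 tilt 0.06 F [ 0.51 -1.31  0.5 ] w 0.949
side tin ((0.5205449461936951, -0.043934643268585205), 0.027625050395727158) [ 0.5171 -0.0484  0.2365]
tin top slopes [0.085 0.093]
lug [ 0.4424 -0.0413  0.2046]
[(-0.06, np.float64(0.061)), (-0.05, np.float64(0.0612)), (-0.04, np.float64(0.0551)), (-0.03, np.float64(0.0558)), (-0.02, np.float64(0.0555)), (-0.01, np.float64(0.0557)), (0.0, np.float64(0.056))]
top tin ((0.5209347605705261, -0.041027482599020004), 0.027525192126631737) [ 0.5203 -0.0405  0.2357]
lug [ 0.4436 -0.0351  0.2087]
[(-0.06, np.float64(0.0594)), (-0.05, np.float64(0.06)), (-0.04, np.float64(0.0535)), (-0.03, np.float64(0.0538)), (-0.02, np.float64(0.0539)), (-0.01, np.float64(0.0539)), (0.0, np.float64(0.0538))]
jar 22.5
squat 27.3
beaker 52.5
```

View pics/side12.png

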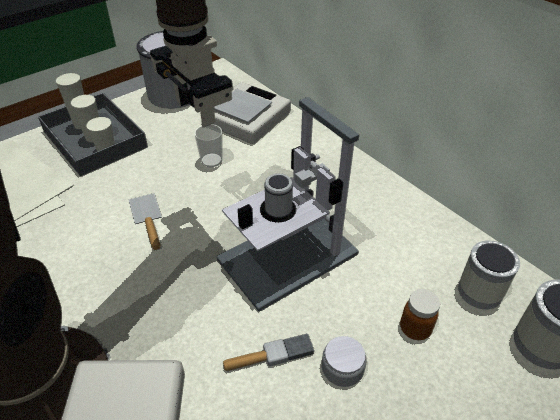

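Run:
```python
from h import *
P0=cloud(load("side0.npz"));P1=cloud(load("side12.npz"))
for nm,c,z in(("jar",(.624,-.334),.07),("squat",(.455,-.312),.04),("beaker",(.59,.317),.06)):
    for P in(P0,P1):
        m=(np.hypot(P[...,0]-c[0],P[...,1]-c[1])<.06)&(P[...,2]>z); print(nm,m.sum(),P[m].mean(0).round(4))
P=cloud(load("top12.npz")); m=(np.hypot(P[...,0]-.52,P[...,1]+.041)<.024)&(P[...,2]>.2); p=P[m]
print("top slopes",np.linalg.lstsq(np.c_[p[:,:2],np.ones(len(p))],p[:,2],rcond=None)[0][:2].round(3))
P=P1; m=(np.hypot(P[...,0]-.5205,P[...,1]+.043)<.022)&(P[...,2]>.225);p=P[m]
print("side slopes",np.linalg.lstsq(np.c_[p[:,:2],np.ones(len(p))],p[:,2],rcond=None)[0][:2].round(3),p.mean(0))
from cell import arm
print(arm.sign_off())
```

```text
jar 737 [ 0.6247 -0.3452  0.0872]
jar 742 [ 0.6247 -0.3453  0.0871]
squat 1338 [ 0.452  -0.3177  0.0498]
squat 1345 [ 0.4519 -0.3177  0.0498]
beaker 409 [0.5971 0.3338 0.0805]
beaker 405 [0.5976 0.3334 0.0805]
top slopes [ 0.017 -0.005]
side slopes [0.009 0.   ] [ 0.51977361 -0.04401206  0.23860372]
the job is handed in; nothing more can be done
None
```

I lifted the shelf by its lug about 135 mm until the latch swung level above the bar. I then lowered it in steps of about 1 mm until the wrist force showed the bar taking the weight, and let go. The tin went onto the pad with about 5 N at touchdown and was released, and the arm was backed clear before I handed the job in at about 34 s. No verdict was reported.

What the last checks showed:
- **Latch:** it is level, with the same depth profile as at the start, and the shelf holds at about 0.165 m, within the range the stand's dimensions allow.
- **Tin:** it is upright, with its top tilted under 0.02 rad, and its centre is within about 2 mm of the pad's centre.
- **Other vessels:** the jar, squat tin and beaker are within 1 mm of their starting positions by side-view depth.

Two checks disagreed at first:
- **Tin tilt:** a first slope fit gave about 0.09 because it included points from the tin's side wall. Refitting only the top gave the figure above.
- **Vessel positions:** a brightness comparison of the top pictures showed differences at all three vessels, which I put down to a change in image brightness. The depth comparison showed no movement.

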